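Press the chew blocks in the lever press

TASK

Seat every flat grooved chew block lying on the shelf (not the plain cube or the spares in the blue bin) flat and square in its own pocket of the blue press, then pull the red lever all the way down to its stop, hold it there for two seconds, and ease it slowly back up without letting it snap. After that lay all the blocks flat, side by side, in the yellow tray, leaving the lever up and the other things on the shelf undisturbed.

Things in the scene. Friction and masses are not known exactly. Their poses are not given: they have to be found in the camera images.
- blockA_mid (a point): Centre of the pale maple chew block, a loose flat wooden block 52 mm (its x) by 80 mm (its y) by 34 mm high (its z, up), about 0.1 kg; the long sides carry thin dark painted grooves. This point is half-way up, 17 mm above its underside. It is None all through when this block is absent.
- blockB_mid (a point): Centre of the mid-brown chew block, a loose flat wooden block 52 mm (its x) by 80 mm (its y) by 34 mm high (its z, up), about 0.1 kg; the long sides carry thin dark painted grooves. This point is half-way up, 17 mm above its underside. It is None all through when this block is absent.
- blockC_mid (a point): Centre of the plywood-coloured chew block, a loose flat wooden block 52 mm (its x) by 80 mm (its y) by 34 mm high (its z, up), about 0.1 kg; the long sides carry thin dark painted grooves. This point is half-way up, 17 mm above its underside. It is None all through when this block is absent.
- press: Fixed bench press. Blue plate 130 (x) by 300 (y) by 30 mm high, three equal dark-lined pockets in a row along y; origin under the plate's centre, on the work surface; x points away from the robot to the hinge. At rest the jaw stands open at the back, pockets free from above. Brackets 75 mm high at the far corners, 87 mm behind the pocket row, 135 mm either side.
- pocket0 (a point): Centre of the floor of pocket 0 (95 mm apart along the press's y), axes as the press. 57 mm (x) by 85 mm (y), 12 mm deep, rim chamfered, 2.5 mm of play all round a block; floor 18 mm above the work surface. Any block fits any pocket, long side along the press's y, either way round, and stands 22 mm proud when seated.
- pocket1 (a point): Centre of the floor of pocket 1 (95 mm apart along the press's y), axes as the press. 57 mm (x) by 85 mm (y), 12 mm deep, rim chamfered, 2.5 mm of play all round a block; floor 18 mm above the work surface. Any block fits any pocket, long side along the press's y, either way round, and stands 22 mm proud when seated.
- pocket2 (a point): Centre of the floor of pocket 2 (95 mm apart along the press's y), axes as the press. 57 mm (x) by 85 mm (y), 12 mm deep, rim chamfered, 2.5 mm of play all round a block; floor 18 mm above the work surface. Any block fits any pocket, long side along the press's y, either way round, and stands 22 mm proud when seated.
- lever_hinge (a point): Middle of the lever's hinge line (along the press's y), 95 mm behind the pocket row, 60 mm above the work surface. The lever carries an aluminium jaw 74 by 290 mm, centred 95 mm from the hinge, which comes down to 2 mm above seated blocks; a block that is not seated stops it short.
- handle (a point): Middle of the lever's red round handle bar: 18 mm thick, along the press's y, 134 mm free between two side arms, 205 mm from the hinge line. Lever up: 262 mm high and 35 mm beyond the hinge. Lever fully down: 60 mm high and 205 mm from the hinge on the robot's side.
- lever (a joint): Lever angle, rad: 0 = up (sprung open), 1.745 = down on its stop; above 1.66 counts as fully down. Let go anywhere, its spring throws it up; it takes about 3 N at the handle near the top, rising to about 8 N. Returning faster than 1.8 rad/s (0.37 m/s at the handle) counts as snapping back.
- tray: Yellow delivery tray, fixed, open on top, 290 mm (x) by 180 mm (y) outside, 26 mm high, walls and floor 5 mm thick; origin under its centre on the work surface. Room for three blocks lying flat side by side along its x.
- cube: Maple chew cube, 60 mm, loose bystander; origin at the centre of its underside. Not to be disturbed.
- drip: Empty glass drip bottle standing upright, 66 mm across, 160 mm high, loose bystander; origin at the centre of its underside. Not to be disturbed.
- mitt: Green silicone grooming mitt brush lying flat, 95 by 120 mm, 23 mm high, loose bystander; origin at the centre of its underside. Not to be disturbed.
- clip: Chrome spring clip lying flat, 90 by 30 mm, 22 mm high, loose bystander; origin at the centre of its underside. Not to be disturbed.
Not all that is in view belongs to the job. Leave any orange or turquoise look-alike of the part that bears blockC_mid alone.

How it is judged:
By the outcome, as a careful person would: the job done as asked, in the order asked, and still so for the second after the job is handed in, with the robot touching nothing.
Of blockA, blockB, blockC only 2 to 3 are there at a start; the rules pass over those that are not, and their reading is None.
At some moment in a run one of blockA, blockB, blockC may be knocked a few centimetres aside while the robot is not near it.
It also fails if it takes over 210 s, if anything falls off the work surface, if the arm or the gripper's body presses on something with over 40 N, if the wrist force passes 120 N, or if a joint passes its speed limit or range.

ROBOT

A 6-joint arm with a two-finger parallel gripper is mounted at the origin on the work surface. World frame = base frame: x ahead of the robot, y to its left, z up, the work surface at z = 0. Lengths are in mm, angles in degrees, forces in N, time in s.
With the tool pointing down it reaches from about 425 to 950 mm from the base axis. Payload 3.5 kg.
Tool frame: the origin (TCP) lies midway between the tips of the shut fingers; the grasp point (between the pads) lies 19 mm behind it; x points along the fingers, z is the direction in which the jaws open and shut, and the axes are right-handed (so a half turn about x gives the same grasp; the last joint's range is limited). The gripper opens to 85 mm and grips with 20 to 120 N. Pads are 22 mm wide; open, the fingers measure 114 mm over their backs; the gripper's body (76 mm by 85 mm) begins 54 mm behind the grasp point. The pads swing forward as they close: fully open they stand 13 mm farther back than shut.
Start: joints at [67.323, 16.404, 90.338, -0, 73.258, -8.594], TCP at [164.213, 654.706, 231.325] pointing down, gripper open.
Joint ranges: [-158.93, 158.93], [-51.34, 127.21], [12.03, 142.37], [-87.48, 267.48], [13.55, 161.25], [-162.69, 162.69]. Speed limits (degrees/s): [159.86, 159.86, 180, 180, 180, 180].

INTERFACE

Orientations are given as a 3x3 rotation matrix whose columns are the frame's x, y, z axes.
In Python, from cell import r gives the robot as it stands.
- The arm moves only by the tool carry_out, never from a script. Its argument "rows" is a list of rows, each a list of 3 entries, a list of its own where there are three numbers: the finger opening in mm, from 0 to 85.4, then the shift along the tool's x, y, z in units of 50 mm (1.0 is 50 mm), then the turn about the tool's x in units of 5 degrees (1.0 is 5 degrees). In form: [[grip, [tx, ty, tz], roll], ...]. A call has exactly 5 rows; each row shifts and turns the commanded pose from where the row before left it, along the tool's axes as they then stand; what a row does not reach is not made up. A row lasts 1/10 s, in which the tool goes at most 50 mm and 8.59 degrees, less where a joint would pass 70% of its speed; a pose out of reach is approached as far as the arm can. A call is refused whole if a number of a shift passes 1 or a number of a turn 1, either way. A call with a gripper value outside its range is refused whole. The fingers move at their own pace and stop on an object; "newtons" is the grip in N (left out, the last holds). Time passes only in rows, so rows that do not move let the fingers close, or fill a call up. It gives the time, the measured TCP pose, the force and the opening at its end, in the units of the state.
- r.observe(): the state, without advancing time (a new reading comes with each control period).
- r.camera(name): name is "side" or "top" or "wrist"; returns the picture (480x640x3 uint8, red, green, blue); there is no depth.
- r.get_calibration(name): a dict with "mtx" (3x3 intrinsics, pixels), "R" (3x3) and "t" (3): a world point X has camera coordinates R X + t. Camera axes: x right, y down, z forward; pixel columns grow to the right and rows downward; lengths in mm; the calibration is good to about 2 mm. A picture is of the moment at which its call begins: read the wrist's pose just before it. get_calibration takes no time and is no camera call; for the wrist camera it gives the pose at the moment of the call.
- r.sign_off(): hands the job in, once; it reports no verdict.
The state is a dict: "time_s": time; "joint_positions": joint angles; "dq": joint speeds; "joint_efforts": joint torques, N m; "tool_pos": TCP position; "orientation": TCP orientation; "ft_force": force on the tool from outside, world axes, zero at the start; "ft_torque": the same for the moment, N m; "width": finger opening in mm.
Only numpy, scipy, OpenCV 4.12 (cv2) and the standard library are available. Lean on these libraries where they do the work, as an engineer would, in place of code of your own. Each camera call takes 0.05 s, during which the arm holds its last target. There are 200 camera calls.

## Working session

There is one attempt and no reset: what is moved stays moved. The work goes in short steps, Python scripts to look and compute and a tool call to move; the robot and the scene stay as the last step left them, time stands still between calls to the robot, and variables do not carry over. Pictures are saved under pics/ and viewed, about 12 in all and at most 16, crops included, and the job is handed in when it is done.

Besides the shell and the picture viewer there is one more tool, called after "Emit:" as name([rows], argument=value, ...), one row to a line, values as JSON. carry_out: Moves the arm, as the interface text tells. Its arguments: {"type":"object","properties":{"rows":{"type":"array"},"newtons":{"type":"number"}},"required":["rows"]}

```bash
ls; mkdir -p pics; python3 - <<'E'
from cell import r
import cv2
for n in ("top","side"):
    im=r.camera(n); cv2.imwrite(f"pics/{n}0.png",im[:,:,::-1])
    c=r.get_calibration(n); print(n,c)
s=r.observe(); print(s)
E
```

```text
pics
top {'mtx': array([[459.11500086,   0.        , 319.13530929],
       [  0.        , 459.11500086, 244.00639096],
       [  0.        ,   0.        ,   1.        ]]), 'R': array([[ 2.30833132e-02, -9.99733210e-01, -8.18360225e-04],
       [-9.94902069e-01, -2.28913693e-02, -9.82133259e-02],
       [ 9.81683902e-02,  3.08127724e-03, -9.95165048e-01]]), 't': array([  67.23984243,  572.96616039, 1205.09009033])}
side {'mtx': array([[564.572977  ,   0.        , 319.31220122],
       [  0.        , 564.572977  , 243.685695  ],
       [  0.        ,   0.        ,   1.        ]]), 'R': array([[ 0.96025194, -0.27853915, -0.01822527],
       [-0.17176867, -0.53817467, -0.82514457],
       [ 0.22002669,  0.7954772 , -0.56462756]]), 't': array([-498.84437257,  304.13837804, 1367.07214878])}
{'time_s': 0.1, 'joint_positions': array([ 6.73214055e+01,  1.64505830e+01,  9.04147494e+01, -6.96685859e-04,
        7.32582211e+01, -8.59170929e+00]), 'dq': array([ 0.02488167, -0.18768533, -0.12281694, -0.02965274,  0.1747974 ,
       -0.03616098]), 'joint_efforts': array([ 6.11089417e-04, -4.07300091e+01, -2.93698293e+01, -1.55670605e-04,
        3.48892027e-03, -2.11009177e-05]), 'tool_pos': array([164.00200537, 654.16002521, 230.05656545]), 'orientation': array([[-8.20686278e-04, -9.69928481e-01,  2.43388720e-01],
       [-1.99417462e-03,  2.43389906e-01,  9.69926480e-01],
       [-9.99997675e-01,  3.10645745e-04, -2.13395351e-03]]), 'ft_force': array([ 0.27627495,  0.27770854, -0.41302558]), 'ft_torque': array([-0.02806617, -0.05912959, -0.02515127]), 'width': 85.37378983714352}
```

View pics/top0.png

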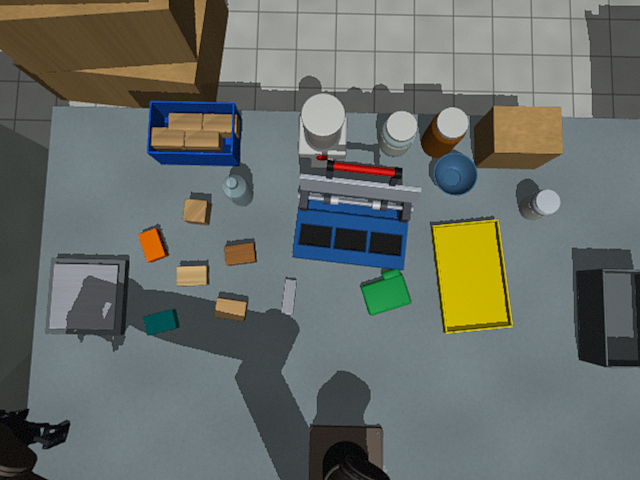

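View pics/side0.png

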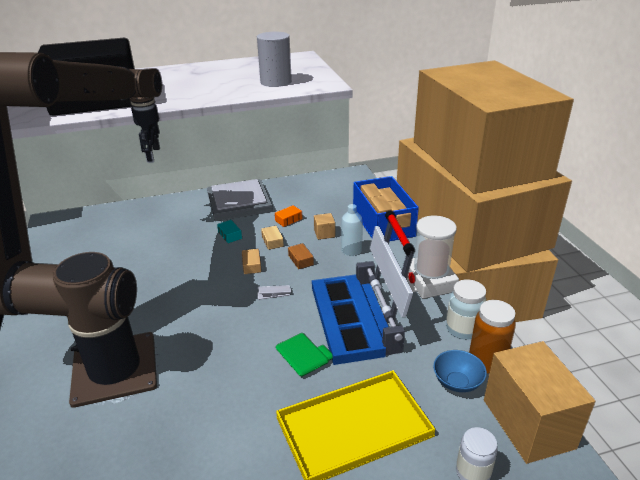

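The blocks are the only wood-coloured flat ones: pale (192,275), mid-brown (240,252) and plywood (231,308). Not part of the job are the cube (197,211), the orange (152,244) and turquoise (160,321) look-alikes, and the bin spares (190,130). The press is at (350,238), the tray at (470,275) and the lever handle at (365,168). I'll fit the positions and enlarge a crop.

```bash
cat > h.py <<'E'
import numpy as np, cv2
from cell import r
from scipy.optimize import minimize
def proj(c,P):
    q=np.asarray(P,float)@c['R'].T+c['t']; q=q@c['mtx'].T; return q[:,:2]/q[:,2:]
def ray(c,uv,z):
    d=c['R'].T@np.linalg.solve(c['mtx'],[uv[0],uv[1],1.]); o=-c['R'].T@c['t']
    return o+d*(z-o[2])/d[2]
def box(x,y,a,dx,dy,z0,z1):
    C=np.array([[i*dx/2,j*dy/2] for i,j in((-1,-1),(1,-1),(1,1),(-1,1))])
    a=np.radians(a);C=C@np.array([[np.cos(a),np.sin(a)],[-np.sin(a),np.cos(a)]])+[x,y]
    return np.vstack([np.c_[C,[z]*4] for z in (z0,z1)])
def sil(c,P,shape,s=4):
    m=np.zeros((shape[0],shape[1]),np.uint8)
    h=cv2.convexHull(proj(c,P).astype(np.float32))
    cv2.fillConvexPoly(m,np.round((h)*16).astype(int),255,cv2.LINE_AA,4); return m/255.
def blob(mask,uv):
    n,l,st,_=cv2.connectedComponentsWithStats(mask.astype(np.uint8),connectivity=4)
    k=l[int(uv[1]),int(uv[0])]
    if k==0:
        ys,xs=np.nonzero(l); i=np.argmin((xs-uv[0])**2+(ys-uv[1])**2);k=l[ys[i],xs[i]]
    m=(l==k).astype(np.uint8)
    h=[np.int32(x) for x in cv2.findContours(m,0,1)[0]]; cv2.drawContours(m,h,-1,1,-1); return m
def fit(c,m,uv,dx,dy,z0,z1,angs=range(0,180,30)):
    p=ray(c,uv,z1)[:2]; best=None
    def f(v):
        s=sil(c,box(*v,dx,dy,z0,z1),m.shape); return np.abs(s-m).sum()/m.sum()
    for a in angs:
        o=minimize(f,[*p,a],method='Nelder-Mead',options=dict(initial_simplex=[[*p,a],[p[0]+15,p[1],a],[p[0],p[1]+15,a],[*p,a+12]],xatol=.05,fatol=1e-4))
        if best is None or o.fun<best.fun: best=o
    return best.x.round(1),round(best.fun,3)
def shot(n,name=None):
    c=r.get_calibration(n); im=r.camera(n)
    if name: cv2.imwrite(f'pics/{name}.png',im[:,:,::-1])
    return c,im
E
python3 - <<'E'
from h import *
im=cv2.imread('pics/top0.png'); c=r.get_calibration('top')
H=cv2.cvtColor(im,cv2.COLOR_BGR2HSV); h,s,v=[H[...,i].astype(int) for i in range(3)]
wood=(h>3)&(h<25)&(s>50)
for n,uv in dict(A=(192,275),B=(240,252),C=(231,308)).items():
    m=blob(wood,uv); print(n,m.sum(),fit(c,m,uv,52,80,0,34))
m=blob((h>22)&(h<35)&(s>120),(470,275)); print('tray',m.sum(),fit(c,m,(470,275),290,180,0,26,(0,90)))
# pockets dark
b=(v<50)
for uv in ((316,236),(350,240),(387,244)):
    m=blob(b,uv); ys,xs=np.nonzero(m); q=ray(c,(xs.mean(),ys.mean()),20); rc=cv2.minAreaRect(np.c_[xs,ys].astype(np.float32)); print(m.sum(),xs.mean(),ys.mean(),q.round(1),rc)
ys,xs=np.nonzero(((h<6)|(h>174))&(s>150)&(v>80)); k=(abs(xs-365)<45)&(abs(ys-168)<20); xs,ys=xs[k],ys[k]
print('handle',xs.mean(),ys.mean(),ray(c,(xs.mean(),ys.mean()),262), cv2.minAreaRect(np.c_[xs,ys].astype(np.float32)))
cv2.imwrite('pics/crop1.png',cv2.resize(im[190:340,130:430],None,fx=2.6,fy=2.6,interpolation=cv2.INTER_CUBIC))
E
```

```text
A 630 (array([479.8, 417.4, 180.8]), np.float64(0.156))
B 609 (array([541.5, 294.5, 186.5]), np.float64(0.169))
C 630 (array([392.8, 313. ,  -5.2]), np.float64(0.157))
tray 7527 (array([ 497.6, -330.2,    7. ]), np.float64(0.041))
605 314.9785123966942 235.3289256198347 [595.4  92.3  20. ] ((315.018310546875, 235.3353729248047), (30.36867332458496, 20.098541259765625), 6.340191841125488)
608 349.9555921052632 239.4703947368421 [586.3  -2.7  20. ] ((349.94512939453125, 239.493896484375), (30.47910499572754, 19.988109588623047), 6.340191841125488)
610 385.01803278688527 243.60163934426228 [577.3 -97.6  20. ] ((385.0699768066406, 243.6552734375), (30.670825958251953, 20.096694946289062), 6.709836959838867)
handle 362.53306613226454 168.62324649298597 [717.79547221 -12.33099141 262.        ] ((356.8846130371094, 167.57691955566406), (75.30859375, 11.7669677734375), 11.309932708740234)
```

View pics/crop1.png

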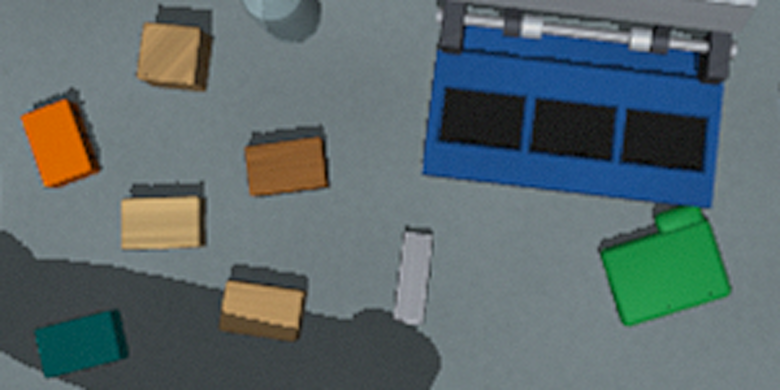

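All three blocks are present, and the crop confirms them by colour: pale (160,222), mid-brown (286,165) and plywood with grooves (262,308). The cube is square, and the orange and turquoise ones are excluded. Next I move the wrist camera above them.

Emit:
carry_out([
  [85, [0, -0.75, -0.45], 0],
  [85, [0, -0.75, -0.45], 0],
  [85, [0, -0.75, -0.45], 0],
  [85, [0, -0.75, -0.45], 0],
  [85, [0, -0.75, -0.45], 0],
], newtons=40)

```text
time_s: 0.6
tool_pos: [319.4, 498.4, 230.7]
orientation: [[-0.001, -0.97, 0.243], [-0.001, 0.243, 0.97], [-1.0, 0.0, -0.001]]
ft_force: [0.7, 0.7, 0.1]
width: 85.1
```

Emit:
carry_out([
  [85, [-0.4, -0.75, -0.45], 0],
  [85, [-0.4, -0.75, -0.45], 0],
  [85, [-0.4, -0.75, -0.45], 0],
  [85, [-0.4, -0.75, -0.45], 0],
  [85, [-0.4, -0.75, -0.45], 0],
])

```text
time_s: 1.1
tool_pos: [473.9, 343.7, 331.6]
orientation: [[-0.001, -0.97, 0.243], [-0.0, 0.243, 0.97], [-1.0, 0.001, -0.0]]
ft_force: [-0.0, -0.2, 0.7]
width: 85.3
```

Emit:
carry_out([
  [85, [0, 0, 0], 1],
  [85, [0, 0, 0], 1],
  [85, [0, 0, 0], 1],
  [85, [0, 0, 0], 1],
  [85, [0, 0, 0], 1],
])

```text
time_s: 1.6
tool_pos: [473.0, 345.0, 330.6]
orientation: [[-0.001, -0.774, 0.633], [-0.001, 0.633, 0.774], [-1.0, 0.001, -0.001]]
ft_force: [-0.1, -0.1, -0.9]
width: 85.1
```

Emit:
carry_out([
  [85, [0, 0, 0], 1],
  [85, [0, 0, 0], 1],
  [85, [0, 0, 0], 1],
  [85, [0, 0, 0], 1],
  [85, [0, 0, 0], 1],
])

```text
time_s: 2.1
tool_pos: [472.9, 345.1, 330.6]
orientation: [[-0.001, -0.434, 0.901], [-0.001, 0.901, 0.434], [-1.0, 0.0, -0.001]]
ft_force: [-0.2, 1.1, 0.0]
width: 85.1
```

Emit:
carry_out([
  [85, [0, 0, 0], 1],
  [85, [0, 0, 0], 1],
  [85, [0, 0, 0], 1],
  [85, [0, 0, 0], 1],
  [85, [0, 0, 0], 1],
])

```text
time_s: 2.6
tool_pos: [472.9, 345.1, 330.6]
orientation: [[-0.001, -0.012, 1.0], [-0.001, 1.0, 0.012], [-1.0, -0.001, -0.001]]
ft_force: [-0.0, 0.1, 0.8]
width: 84.9
```

```bash
python3 - <<'E'
from h import *
c,im=shot('wrist','w1'); s=r.observe()
o=-c['R'].T@c['t']; print('cam',o,c['R'].round(3),c['mtx'][0])
for n,p in dict(A=(480,417),B=(541,294),C=(393,313)).items(): print(n,proj(c,[[*p,34]]).round())
E
```

```text
cam [472.14160641 410.64611431 474.1261785 ] [[ 1.     0.013 -0.001]
 [ 0.013 -0.965  0.262]
 [ 0.002 -0.262 -0.965]] [423.35544527   0.         320.54446927]
A [[329. 120.]]
B [[384. 240.]]
C [[245. 220.]]
```

View pics/w1.png

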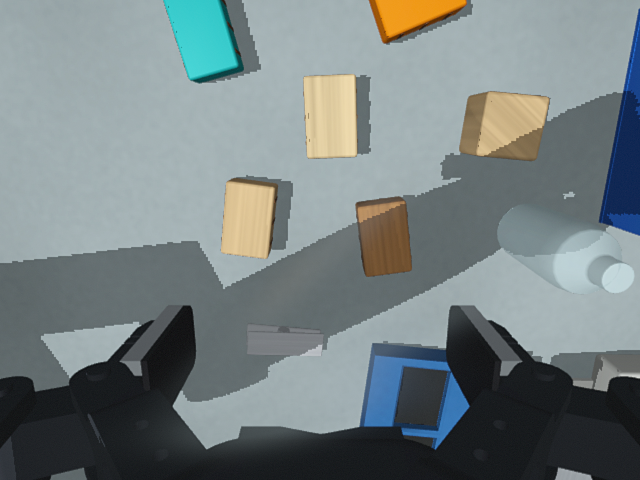

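Wrist view: pale block at (330,116), plywood (248,218), brown (384,237), cube (505,125), turquoise and orange at the top edge. I fit the blocks here.

```bash
cat >> h.py <<'E'
def wood(im):
    H=cv2.cvtColor(im,cv2.COLOR_RGB2HSV); h,s=H[...,0].astype(int),H[...,1].astype(int)
    return (h>3)&(h<26)&(s>55)
E
python3 - <<'E'
from h import *
im=cv2.imread('pics/w1.png')[:,:,::-1].copy(); c=r.get_calibration('wrist')
d=im.copy()
for n,uv in dict(A=(330,116),B=(384,237),C=(248,218)).items():
    m=blob(wood(im),uv); v,e=fit(c,m,uv,52,80,0,34,(0,-10,10)); print(n,m.sum(),v,e)
E
```

```text
A 4252 [481.7 419.2   2.8] 0.069
B 3650 [542.5 292.8  10.6] 0.103
C 3837 [394.5 312.2  -8.5] 0.087
```

```bash
python3 - <<'E'
from h import *
im=cv2.imread('pics/w1.png')[:,:,::-1].copy(); c=r.get_calibration('wrist')
S=3
d=cv2.resize(im,None,fx=S,fy=S,interpolation=cv2.INTER_CUBIC)
H=cv2.cvtColor(im,cv2.COLOR_RGB2HSV)
print(im[116,315:375:5].tolist(), im[237,405:418].tolist())
for n,v in dict(A=(481.7,419.2,2.8),B=(542.5,292.8,10.6),C=(394.5,312.2,-8.5)).items():
    q=proj(c,box(*v,52,80,0,34)); 
    for z in (0,4): cv2.polylines(d,[np.int32((q[z:z+4]+.5)*S)],True,(255,0,0) if z else (0,0,255),1)
for uv in ((330,116),(384,237),(248,218)):
    k=cv2.findContours(cv2.resize(blob(wood(im),uv),None,fx=S,fy=S,interpolation=0),0,1)[0]; cv2.drawContours(d,k,-1,(0,255,0),1)
cv2.imwrite('pics/ov1.png',d[190:850,620:1260,::-1][:600])
E
```

```text
[[217, 197, 155], [231, 211, 167], [225, 206, 161], [218, 200, 156], [222, 203, 160], [227, 208, 164], [237, 217, 174], [235, 215, 172], [204, 184, 142], [100, 110, 112], [97, 107, 110], [165, 179, 182]] [[113, 81, 48], [114, 82, 51], [111, 79, 48], [103, 71, 40], [77, 67, 58], [94, 106, 108], [97, 108, 110], [96, 106, 108], [96, 105, 107], [96, 106, 107], [97, 107, 109], [96, 107, 107], [97, 107, 109]]
```

View pics/ov1.png

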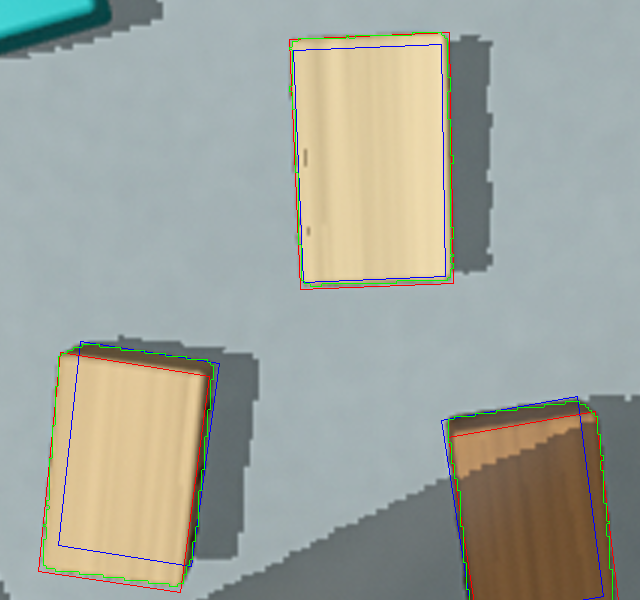

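The fits overlay well. Next I look at the press from close by.

Emit:
carry_out([
  [85, [0, -0.57, 0.13], 0],
  [85, [0, -0.57, 0.13], 0],
  [85, [0, -0.57, 0.13], 0],
  [85, [0, -0.57, 0.13], 0],
  [85, [0, -0.57, 0.13], 0],
])

```text
time_s: 3.15
tool_pos: [507.9, 202.1, 330.9]
orientation: [[-0.001, -0.018, 1.0], [-0.0, 1.0, 0.018], [-1.0, -0.0, -0.001]]
ft_force: [0.6, 0.3, -0.3]
width: 85.1
```

Emit:
carry_out([
  [85, [0, -0.57, 0.13], 0],
  [85, [0, -0.57, 0.13], 0],
  [85, [0, -0.57, 0.13], 0],
  [85, [0, -0.57, 0.13], 0],
  [85, [0, -0.57, 0.13], 0],
])

```text
time_s: 3.65
tool_pos: [542.7, 60.1, 330.9]
orientation: [[-0.001, -0.018, 1.0], [0.0, 1.0, 0.018], [-1.0, 0.0, -0.001]]
ft_force: [0.8, 0.0, 0.2]
width: 84.9
```

Emit:
carry_out([
  [85, [0, 0, 0], 0],
  [85, [0, 0, 0], 0],
  [85, [0, 0, 0], 0],
  [85, [0, 0, 0], 0],
  [85, [0, 0, 0], 0],
])

```text
time_s: 4.15
tool_pos: [542.6, 62.2, 331.4]
orientation: [[0.0, -0.018, 1.0], [0.0, 1.0, 0.018], [-1.0, 0.0, 0.0]]
ft_force: [0.6, 0.0, 0.1]
width: 84.8
```

```bash
python3 - <<'E'
from h import *
c,im=shot('wrist','w2'); s=r.observe(); print(s['tool_pos'])
print(proj(c,[[586,-3,30],[595,92,30],[577,-98,30],[718,-12,262]]).round())
E
```

```text
[542.5732624   62.06840219 331.36049268]
[[359. 251.]
 [372. 163.]
 [348. 330.]
 [624. 385.]]
```

View pics/w2.png

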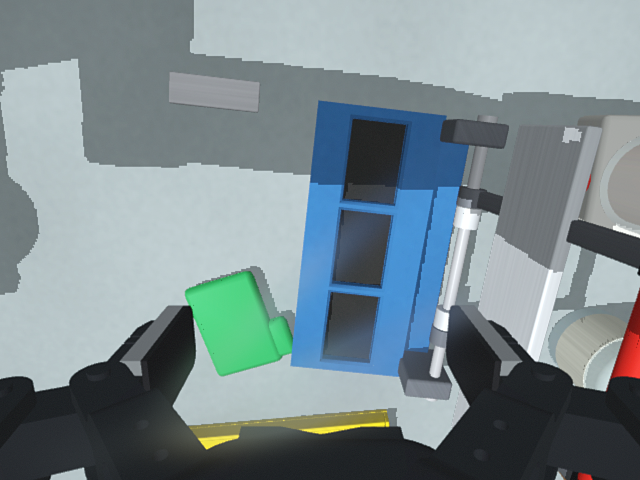

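Pockets are clearly visible at (376,162), (362,247) and (350,327). I fit the press pose by the visible floors.

```bash
python3 - <<'E'
from h import *
def run(name,c,uvs,im):
    m=np.zeros(im.shape[:2],np.uint8)
    b=(im.max(2).astype(int)-im.min(2)<45)&(im.max(2)<110)
    for uv in uvs:
        k=blob(b,uv); print(k.sum(),np.argwhere(k).mean(0)[::-1].round(1)); m|=k
    def pred(v,o):
        a=np.radians(v[2]); t=np.zeros(m.shape)
        for k in (-95,0,95):
            x,y=v[0]-np.sin(a)*k,v[1]+np.cos(a)*k
            t=np.maximum(t,np.minimum(sil(c,box(x,y,v[2],57,85,18,18),m.shape),sil(c,box(x,y,v[2],57+o,85+o,30,30),m.shape)))
        return t
    for o in (0,3):
        f=lambda v:np.abs(pred(v,o)-m).sum()/m.sum()
        r0=minimize(f,[586,-3,-5.5],method='Nelder-Mead',options=dict(initial_simplex=[[586,-3,-5.5],[592,-3,-5.5],[586,4,-5.5],[586,-3,-3]]))
        print(name,o,r0.x.round(2),r0.fun)
im=cv2.imread('pics/w2.png')[:,:,::-1].copy(); run('wrist',r.get_calibration('wrist'),((376,162),(362,247),(350,327)),im)
im=cv2.imread('pics/top0.png')[:,:,::-1].copy(); run('top',r.get_calibration('top'),((315,236),(350,240),(387,244)),im)
E
```

```text
4212 [373.3 160.6]
3481 [360.9 247.1]
2183 [348.5 317.6]
wrist 0 [588.79  -2.3   -5.43] 0.1414345730191631
wrist 3 [589.03  -3.17  -5.34] 0.17026223206982266
628 [315.  235.2]
628 [350.1 239.4]
630 [385.1 243.5]
top 0 [586.   -3.   -5.5] 0.13272201775726197
top 3 [586.34  -3.18  -5.52] 0.15776724263406317
```

```bash
python3 - <<'E'
from h import *
im=cv2.imread('pics/w2.png')[:,:,::-1].copy(); c=r.get_calibration('wrist')
I=im.astype(int); b=(I[...,2]-I[...,0]<45)
for v0 in ((588.8,-2.3,-5.4),):
    m=np.zeros(b.shape,np.uint8)
    for uv in ((376,162),(362,247),(350,310)):
        k=blob(b,uv); print(k.sum(),np.argwhere(k).mean(0)[::-1].round(1)); 
        if k.sum()<6000: m|=k
    def pred(v):
        a=np.radians(v[2]); t=np.zeros(m.shape)
        for k in (-95,0,95):
            x,y=v[0]-np.sin(a)*k,v[1]+np.cos(a)*k
            t=np.maximum(t,np.minimum(sil(c,box(x,y,v[2],57,85,18,18),m.shape),sil(c,box(x,y,v[2],57,85,30,30),m.shape)))
        return t
    f=lambda v:np.abs(pred(v)-m).sum()/m.sum()
    r0=minimize(f,v0,method='Nelder-Mead',options=dict(initial_simplex=[[586,-3,-5.5],[592,-3,-5.5],[586,4,-5.5],[586,-3,-3]])); print(r0.x.round(2),r0.fun)
d=cv2.resize(im,None,fx=3,fy=3)
t=cv2.resize(pred(r0.x),None,fx=3,fy=3); 
cv2.drawContours(d,cv2.findContours((t>.5).astype(np.uint8),0,1)[0],-1,(255,0,0),1)
cv2.polylines(d,[np.int32((proj(c,box(*r0.x,130,300,30,30)[:4])+.5)*3)],True,(0,255,0),1)
cv2.imwrite('pics/ov2.png',cv2.resize(d[290:1150,850:1450,::-1],None,fx=.69,fy=.69,interpolation=cv2.INTER_AREA))
E
```

```text
4212 [373.3 160.6]
3481 [360.9 247.1]
2922 [349.7 325.1]
[588.8   -2.42  -5.36] 0.06198738374294607
```

View pics/ov2.png

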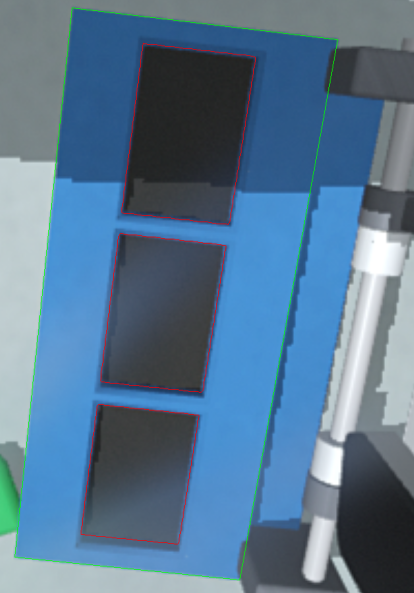

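The press fit overlays very well: pocket row centre (588.8, -2.4), yaw -5.4°. Going above block A.

Emit:
carry_out([
  [85, [0.16, 0.72, -0.11], 0],
  [85, [0.16, 0.72, -0.11], 0],
  [85, [0.16, 0.72, -0.11], 0],
  [85, [0.16, 0.72, -0.11], 0],
  [85, [0.16, 0.72, -0.11], 0],
])

```text
time_s: 4.7
tool_pos: [511.8, 242.6, 291.2]
orientation: [[0.0, -0.017, 1.0], [0.0, 1.0, 0.017], [-1.0, 0.0, 0.0]]
ft_force: [-0.8, -0.1, 0.0]
width: 84.9
```

Emit:
carry_out([
  [85, [0.16, 0.72, -0.11], 0],
  [85, [0.16, 0.72, -0.11], 0],
  [85, [0.16, 0.72, -0.11], 0],
  [85, [0.16, 0.72, -0.11], 0],
  [85, [0.16, 0.72, -0.11], 0],
])

```text
time_s: 5.2
tool_pos: [481.2, 422.3, 251.1]
orientation: [[0.0, -0.017, 1.0], [0.0, 1.0, 0.017], [-1.0, 0.0, 0.0]]
ft_force: [0.7, 0.6, -0.8]
width: 85.0
```

Emit:
carry_out([
  [85, [0, 0, 0], 0],
  [85, [0, 0, 0], 0],
  [85, [0, 0, 0], 0],
  [85, [0, 0, 0], 0],
  [85, [0, 0, 0], 0],
])

```text
time_s: 5.7
tool_pos: [482.6, 419.5, 252.0]
orientation: [[0.001, -0.015, 1.0], [0.0, 1.0, 0.015], [-1.0, 0.0, 0.001]]
ft_force: [-0.7, 0.5, -0.4]
width: 85.4
```

```bash
cat >> h.py <<'E'
def to(x,y,z,yaw=None):
    """rows from the measured pose to a target; roll first, then shifts in the turned frame (units)"""
    s=r.observe(); p=s['tool_pos']; Z=s['orientation'][:,2]; a0=np.degrees(np.arctan2(Z[1],Z[0]))
    a=a0 if yaw is None else yaw; t=np.radians(a); d=np.array([x,y,z])-p
    zz=d[0]*np.cos(t)+d[1]*np.sin(t); yy=-d[0]*np.sin(t)+d[1]*np.cos(t)
    print('at',p.round(1),'yaw',a0.round(2),'t',s['time_s'],'w',round(s['width'],1),'| roll units',round((a0-a)/5,2),'shift units x,y,z',(np.array([-d[2],yy,zz])/50).round(2))
def look(name,*blocks,z0=0):
    c,im=shot('wrist',name); out={}
    for n,x,y in blocks:
        uv=proj(c,[[x,y,z0+34]])[0]; m=blob(wood(im),uv); print(n,uv.round(),m.sum(),*fit(c,m,ray(c and uv,0) if 0 else uv,52,80,z0,z0+34,(-8,0,8)))
E
python3 - <<'E'
from h import *
look('w3',('A',481.7,419.2),('B',542.5,292.8),('C',394.5,312.2)); to(481.7,419.2,10,1.5)
E
```

```text
A [319. 205.] 5502 [481.6 419.1   2.8] 0.067
B [382. 339.] 4770 [542.6 292.   10.2] 0.089
C [224. 318.] 5163 [394.7 311.4  -8.9] 0.079
at [482.5 419.6 251.9] yaw 0.84 t 5.75 w 84.9 | roll units -0.13 shift units x,y,z [ 4.84 -0.01 -0.02]
```

Emit:
carry_out([
  [85, [0.6, 0, 0], -0.3],
  [85, [0.6, 0, 0], 0],
  [85, [0.6, 0, -0.02], 0],
  [85, [0.6, 0, 0], 0],
  [85, [0.6, 0, 0], 0],
])

```text
time_s: 6.25
tool_pos: [481.4, 419.9, 100.6]
orientation: [[0.001, -0.041, 0.999], [0.0, 0.999, 0.041], [-1.0, 0.0, 0.001]]
ft_force: [0.2, 1.2, 0.1]
width: 85.1
```

Emit:
carry_out([
  [85, [0.6, 0, 0], 0],
  [85, [0.6, 0, 0], 0],
  [85, [0.4, 0, 0], 0],
  [85, [0.24, 0, 0], 0],
  [85, [0, 0, 0], 0],
])

```text
time_s: 6.75
tool_pos: [480.1, 419.3, 7.5]
orientation: [[-0.003, -0.042, 0.999], [-0.002, 0.999, 0.042], [-1.0, -0.002, -0.003]]
ft_force: [-0.5, 0.4, -0.4]
width: 85.1
```

Emit:
carry_out([
  [40, [0, 0, 0], 0],
  [40, [0, 0, 0], 0],
  [40, [0, 0, 0], 0],
  [40, [0, 0, 0], 0],
  [40, [0, 0, 0], 0],
], newtons=40)

```text
time_s: 7.25
tool_pos: [482.4, 421.2, 11.5]
orientation: [[0.003, -0.042, 0.999], [0.002, 0.999, 0.042], [-1.0, 0.002, 0.003]]
ft_force: [1.0, 0.0, 5.8]
width: 51.0
```

Emit:
carry_out([
  [40, [0, 0, 0], 0],
  [40, [0, 0, 0], 0],
  [40, [0, 0, 0], 0],
  [40, [0, 0, 0], 0],
  [40, [0, 0, 0], 0],
])

```text
time_s: 7.75
tool_pos: [482.4, 421.2, 11.4]
orientation: [[0.003, -0.042, 0.999], [0.002, 0.999, 0.042], [-1.0, 0.002, 0.003]]
ft_force: [-0.2, -0.8, 6.8]
width: 51.3
```

Emit:
carry_out([
  [40, [-0.2, 0, 0], 0],
  [40, [-0.5, 0, 0], 0],
  [40, [-0.7, 0, 0], 0],
  [40, [-0.7, 0, 0], 0],
  [40, [-0.7, 0, 0], 0],
])

```text
time_s: 8.25
tool_pos: [480.2, 419.9, 150.2]
orientation: [[-0.001, -0.042, 0.999], [-0.001, 0.999, 0.042], [-1.0, -0.001, -0.002]]
ft_force: [0.3, 1.1, -0.6]
width: 51.3
```

```bash
python3 - <<'E'
from h import *
s=r.observe(); p=s['tool_pos']
z0=p[2]-10
look('w4',('A',p[0],p[1]),('B',542.5,292.8),z0=z0)
to(579.9,-97,150,-5.4)
E
```

```text
A [321. 343.] 41848 [478.1 418.9  -2.4] 0.155Traceback (most recent call last):
  File "<stdin>", line 4, in <module>
  File "h.py", line 48, in look
    uv=proj(c,[[x,y,z0+34]])[0]; m=blob(wood(im),uv); print(n,uv.round(),m.sum(),*fit(c,m,ray(c and uv,0) if 0 else uv,52,80,z0,z0+34,(-8,0,8)))
                                   ~~~~^^^^^^^^^^^^^
  File "h.py", line 19, in blob
    k=l[int(uv[1]),int(uv[0])]
      ~^^^^^^^^^^^^^^^^^^^^^^^
IndexError: index 640 is out of bounds for axis 0 with size 480
```

View pics/w4.png

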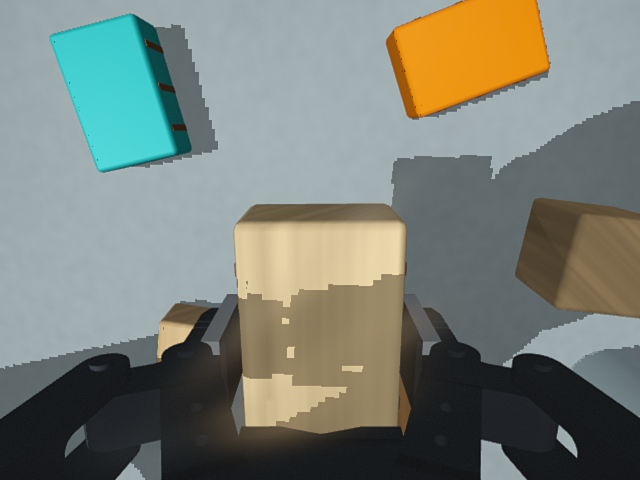

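Block A is gripped squarely (top far edge at row ~222). I compute its offset along the jaws.

```bash
python3 - <<'E'
from h import *
c=r.get_calibration('wrist'); p=r.observe()['tool_pos']; print(p)
Z=r.observe()['orientation'][:,2]; Y=np.array([-Z[1],Z[0]])
zt=p[2]+22.5
for v in (222,218):
    q=ray(c,(320,v),zt); print(v,((q[:2]-p[:2])@Y-40).round(2))
for u in (236,405): print(u,((ray(c,(u,245),zt)-p)[:2]@Z[:2]).round(2))
to(579.9,-97,150,-5.4)
E
```

```text
[483.50397537 422.18018554 158.16478269]
222 -1.61
218 -0.41
236 -25.45
405 24.82
at [483.5 422.2 158.2] yaw 2.43 t 8.3 w 51.4 | roll units 1.57 shift units x,y,z [  0.16 -10.16   2.9 ]
```

Emit:
carry_out([
  [40, [0, 0, 0], 0.79],
  [40, [0, 0, 0], 0.79],
  [40, [0, -0.4, 0.1], 0],
  [40, [0, -0.73, 0.24], 0],
  [40, [0, -0.9, 0.25], 0],
])

```text
time_s: 8.8
tool_pos: [500.0, 316.2, 148.8]
orientation: [[-0.001, 0.093, 0.996], [-0.0, 0.996, -0.093], [-1.0, -0.0, -0.001]]
ft_force: [0.7, -0.1, -0.9]
width: 50.9
```

Emit:
carry_out([
  [40, [0, -0.9, 0.26], 0],
  [40, [0, -0.9, 0.26], 0],
  [40, [0, -0.9, 0.26], 0],
  [40, [0, -0.9, 0.26], 0],
  [40, [0, -0.9, 0.26], 0],
])

```text
time_s: 9.3
tool_pos: [543.3, 84.6, 149.0]
orientation: [[-0.001, 0.095, 0.995], [0.0, 0.995, -0.095], [-1.0, 0.0, -0.001]]
ft_force: [0.8, -0.1, -0.6]
width: 50.9
```

Emit:
carry_out([
  [40, [0, -0.9, 0.26], 0],
  [40, [0, -0.9, 0.26], 0],
  [40, [0, -0.9, 0.26], 0],
  [40, [0, -0.6, 0.16], 0],
  [40, [0, -0.3, 0.08], 0],
])

```text
time_s: 9.8
tool_pos: [577.2, -100.2, 149.0]
orientation: [[-0.001, 0.098, 0.995], [-0.0, 0.995, -0.098], [-1.0, -0.0, -0.001]]
ft_force: [1.0, 0.5, -0.1]
width: 51.1
```

Emit:
carry_out([
  [40, [0, 0, 0], 0],
  [40, [0, 0, 0], 0],
  [40, [0, 0, 0], 0],
  [40, [0, 0, 0], 0],
  [40, [0, 0, 0], 0],
])

```text
time_s: 10.3
tool_pos: [577.4, -96.5, 149.3]
orientation: [[-0.0, 0.094, 0.996], [0.0, 0.996, -0.094], [-1.0, 0.0, -0.0]]
ft_force: [-0.5, -0.1, 0.0]
width: 50.9
```

```bash
python3 - <<'E'
from h import *
to(580,-95.5,29,-5.4)
E
```

```text
at [577.4 -96.5 149.3] yaw -5.39 t 10.3 w 50.9 | roll units 0.0 shift units x,y,z [2.41 0.03 0.05]
```

Emit:
carry_out([
  [40, [0, 0.03, 0.05], 0],
  [40, [0.5, 0, 0], 0],
  [40, [0.6, 0, 0], 0],
  [40, [0.5, 0, 0], 0],
  [40, [0.3, 0, 0], 0],
])

```text
time_s: 10.8
tool_pos: [578.9, -95.8, 52.0]
orientation: [[-0.003, 0.095, 0.995], [0.001, 0.995, -0.095], [-1.0, 0.001, -0.003]]
ft_force: [0.0, 0.4, -0.2]
width: 51.1
```

Emit:
carry_out([
  [40, [0.08, 0, 0], 0],
  [40, [0, 0, 0], 0],
  [40, [0, 0, 0], 0],
  [40, [0, 0, 0], 0],
  [40, [0, 0, 0], 0],
])

```text
time_s: 11.3
tool_pos: [580.9, -96.8, 51.6]
orientation: [[0.002, 0.096, 0.995], [-0.001, 0.995, -0.096], [-1.0, -0.001, 0.002]]
ft_force: [0.0, 0.1, 0.0]
width: 51.3
```

```bash
python3 - <<'E'
from h import *
to(580,-95.5,29.5,-5.4); print(r.observe()['ft_force'])
E
```

```text
at [580.9 -96.8  51.6] yaw -5.48 t 11.3 w 51.3 | roll units -0.02 shift units x,y,z [ 0.44  0.02 -0.02]
[0.04852371 0.14190498 0.02039752]
```

Emit:
carry_out([
  [40, [0, 0.02, -0.02], 0],
  [40, [0.1, 0, 0], 0],
  [40, [0.08, 0, 0], 0],
  [40, [0.06, 0, 0], 0],
  [40, [0.06, 0, 0], 0],
])

```text
time_s: 11.8
tool_pos: [578.9, -95.3, 34.7]
orientation: [[-0.001, 0.096, 0.995], [0.0, 0.995, -0.096], [-1.0, 0.0, -0.001]]
ft_force: [-0.6, 0.9, -0.8]
width: 51.4
```

Emit:
carry_out([
  [40, [0.05, 0, 0], 0],
  [40, [0.04, 0, 0], 0],
  [40, [0.04, 0, 0], 0],
  [40, [0.02, 0, 0], 0],
  [40, [0, 0, 0], 0],
])

```text
time_s: 12.3
tool_pos: [579.2, -95.5, 29.5]
orientation: [[-0.001, 0.095, 0.995], [0.0, 0.995, -0.095], [-1.0, 0.0, -0.001]]
ft_force: [-4.8, 1.5, 8.0]
width: 50.9
```

Seating height reached with light contact. Releasing and rising.

Emit:
carry_out([
  [75, [0, 0, 0], 0],
  [75, [0, 0, 0], 0],
  [75, [0, 0, 0], 0],
  [75, [0, 0, 0], 0],
  [75, [0, 0, 0], 0],
])

```text
time_s: 12.8
tool_pos: [579.1, -95.4, 27.6]
orientation: [[-0.0, 0.096, 0.995], [0.0, 0.995, -0.096], [-1.0, 0.0, -0.0]]
ft_force: [0.0, -0.6, 0.3]
width: 75.0
```

Emit:
carry_out([
  [75, [-0.3, 0, 0], 0],
  [75, [-0.6, 0, 0], 0],
  [85, [-0.8, 0, 0], 0],
  [85, [-0.8, 0, 0], 0],
  [85, [-0.8, 0, 0], 0],
])

```text
time_s: 13.3
tool_pos: [579.1, -95.4, 195.6]
orientation: [[0.001, 0.095, 0.995], [-0.0, 0.995, -0.095], [-1.0, -0.0, 0.001]]
ft_force: [-0.6, -0.1, 0.3]
width: 84.9
```

Emit:
carry_out([
  [85, [-0.5, 0, 0], 0],
  [85, [-0.3, 0, 0], 0],
  [85, [0, 0, 0], 0],
  [85, [0, 0, 0], 0],
  [85, [0, 0, 0], 0],
])

```text
time_s: 13.8
tool_pos: [578.0, -95.1, 230.3]
orientation: [[-0.004, 0.096, 0.995], [0.001, 0.995, -0.096], [-1.0, 0.001, -0.004]]
ft_force: [0.3, -0.6, -0.2]
width: 84.7
```

```bash
python3 - <<'E'
from h import *
look('w5',('A',579.9,-97),z0=18); c,im=shot('top','t5')
for n,x,y in (('B',542.5,292),('C',394.5,311.5)):
    uv=proj(c,[[x,y,34]])[0]; m=blob(wood(im),uv); print(n,fit(c,m,uv,52,80,0,34,(0,)))
to(542.6,292,250,10)
E
```

```text
A [324. 217.] 6927 [579.3 -96.   -4.4] 0.049
B (array([540.9, 294.4,   6.5]), np.float64(0.176))
C (array([392.9, 311.9,  -4.8]), np.float64(0.166))
at [578.2 -95.1 230.5] yaw -5.49 t 13.9 w 84.8 | roll units -3.1 shift units x,y,z [-0.39  7.75  0.64]
```

View pics/w5.png

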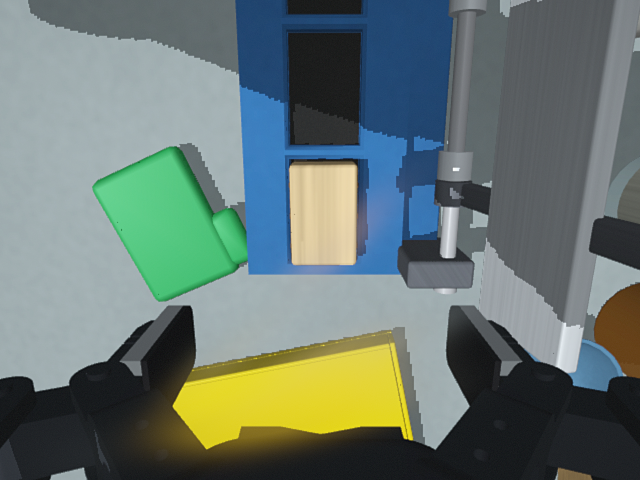

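Block A sits in the bottom pocket (323,213), flat and square, and B and C haven't moved. Going to B.

Emit:
carry_out([
  [85, [-0.1, 0, 0], -0.8],
  [85, [-0.1, 0, 0], -0.8],
  [85, [-0.1, 0, 0], -0.8],
  [85, [-0.1, 0, 0], -0.7],
  [85, [0, 0.5, 0.04], 0],
])

```text
time_s: 14.4
tool_pos: [577.0, -72.2, 252.3]
orientation: [[-0.001, -0.172, 0.985], [-0.001, 0.985, 0.172], [-1.0, -0.001, -0.001]]
ft_force: [1.0, 0.6, 0.1]
width: 85.0
```

Emit:
carry_out([
  [85, [0, 0.85, 0.07], 0],
  [85, [0, 0.85, 0.07], 0],
  [85, [0, 0.85, 0.07], 0],
  [85, [0, 0.85, 0.07], 0],
  [85, [0, 0.85, 0.07], 0],
])

```text
time_s: 14.9
tool_pos: [556.2, 143.4, 251.5]
orientation: [[-0.002, -0.174, 0.985], [-0.0, 0.985, 0.174], [-1.0, 0.0, -0.002]]
ft_force: [0.8, -0.7, -0.1]
width: 85.0
```

Emit:
carry_out([
  [85, [0, 0.85, 0.07], 0],
  [85, [0, 0.85, 0.07], 0],
  [85, [0, 0.85, 0.07], 0],
  [85, [0, 0.45, 0.04], 0],
  [85, [0, 0, 0], 0],
])

```text
time_s: 15.4
tool_pos: [542.0, 294.4, 251.2]
orientation: [[-0.002, -0.178, 0.984], [-0.0, 0.984, 0.178], [-1.0, 0.0, -0.002]]
ft_force: [-0.4, -0.8, 1.0]
width: 84.8
```

Emit:
carry_out([
  [85, [0, 0, 0], 0],
  [85, [0, 0, 0], 0],
  [85, [0, 0, 0], 0],
  [85, [0, 0, 0], 0],
  [85, [0, 0, 0], 0],
])

```text
time_s: 15.9
tool_pos: [543.5, 291.0, 252.9]
orientation: [[0.0, -0.173, 0.985], [0.0, 0.985, 0.173], [-1.0, -0.0, 0.0]]
ft_force: [0.3, 0.9, -0.3]
width: 84.9
```

```bash
python3 - <<'E'
from h import *
look('w6',('B',542.5,292)); to(542.5,292,11,10)
E
```

```text
B [320. 204.] 5485 [542.5 293.2   8.9] 0.067
at [543.5 291.2 253. ] yaw 9.96 t 15.95 w 85.0 | roll units -0.01 shift units x,y,z [ 4.84  0.02 -0.02]
```

Emit:
carry_out([
  [85, [0.6, 0.02, -0.02], 0.2],
  [85, [0.6, 0, 0], 0],
  [85, [0.6, 0, 0], 0],
  [85, [0.6, 0, 0], 0],
  [85, [0.6, 0, 0], 0],
])

```text
time_s: 16.45
tool_pos: [542.2, 292.4, 101.9]
orientation: [[0.001, -0.157, 0.988], [0.0, 0.988, 0.157], [-1.0, 0.0, 0.001]]
ft_force: [-0.0, 0.3, 0.1]
width: 85.3
```

Emit:
carry_out([
  [85, [0.6, 0, 0], 0],
  [85, [0.6, 0, 0], 0],
  [85, [0.4, 0, 0], 0],
  [85, [0.24, 0, 0], 0],
  [85, [0, 0, 0], 0],
])

```text
time_s: 16.95
tool_pos: [540.9, 292.0, 9.0]
orientation: [[-0.003, -0.156, 0.988], [-0.001, 0.988, 0.156], [-1.0, -0.001, -0.004]]
ft_force: [-0.0, 0.0, -1.0]
width: 85.2
```

Emit:
carry_out([
  [40, [0, 0, 0], 0],
  [40, [0, 0, 0], 0],
  [40, [0, 0, 0], 0],
  [40, [0, 0, 0], 0],
  [40, [0, 0, 0], 0],
])

```text
time_s: 17.45
tool_pos: [543.6, 293.1, 12.9]
orientation: [[0.003, -0.157, 0.988], [0.001, 0.988, 0.157], [-1.0, 0.001, 0.003]]
ft_force: [0.5, 0.2, 6.4]
width: 51.1
```

Emit:
carry_out([
  [40, [0, 0, 0], 0],
  [40, [0, 0, 0], 0],
  [40, [0, 0, 0], 0],
  [40, [0, 0, 0], 0],
  [40, [0, 0, 0], 0],
])

```text
time_s: 17.95
tool_pos: [543.6, 293.1, 12.8]
orientation: [[0.003, -0.157, 0.988], [0.001, 0.988, 0.157], [-1.0, 0.001, 0.003]]
ft_force: [0.0, 0.6, 6.6]
width: 51.2
```

Emit:
carry_out([
  [40, [-0.2, 0, 0], 0],
  [40, [-0.5, 0, 0], 0],
  [40, [-0.7, 0, 0], 0],
  [40, [-0.7, 0, 0], 0],
  [40, [-0.6, 0, 0], 0],
])

```text
time_s: 18.45
tool_pos: [541.8, 292.5, 147.5]
orientation: [[0.0, -0.157, 0.988], [0.0, 0.988, 0.157], [-1.0, -0.0, 0.0]]
ft_force: [1.1, -0.5, -1.2]
width: 51.2
```

Emit:
carry_out([
  [40, [0, 0, 0], 0],
  [40, [0, 0, 0], 0],
  [40, [0, 0, 0], 0],
  [40, [0, 0, 0], 0],
  [40, [0, 0, 0], 0],
])

```text
time_s: 18.95
tool_pos: [541.2, 292.2, 143.9]
orientation: [[-0.003, -0.157, 0.988], [-0.001, 0.988, 0.157], [-1.0, -0.001, -0.003]]
ft_force: [-0.8, -0.7, -1.6]
width: 50.9
```

```bash
cat >> h.py <<'E'
def inhand(name,h):
    """h: TCP height above block underside; offset of the block along tool y from the far top edge"""
    s=r.observe(); p=s['tool_pos']; c,im=shot('wrist',name); Z=s['orientation'][:,2]; Y=np.array([-Z[1],Z[0]])
    g=cv2.cvtColor(im,cv2.COLOR_RGB2GRAY)[150:300,290:350].mean(1); w=wood(im)[150:300,290:350].mean(1)
    a=150+np.argmax(w>.5); e=a+3+np.argmax(np.diff(cv2.GaussianBlur(g,(1,5),0).ravel())[a-150+3:a-150+40])
    print('wood starts',a,'bright edge',e,'offset y',[((ray(c,(320,v),p[2]+34-h)[:2]-p[:2])@Y-40).round(2) for v in (e-2,e+1)])
E
python3 - <<'E'
from h import *
inhand('w7',11.5); to(588.8,-2.4,150,-5.4)
E
```

```text
wood starts 197 bright edge 212 offset y [np.float64(2.18), np.float64(1.29)]
at [541.4 292.3 144.3] yaw 9.02 t 19.0 w 50.8 | roll units 2.88 shift units x,y,z [-0.11 -5.78  1.5 ]
```

Emit:
carry_out([
  [40, [0, 0, 0], 0.72],
  [40, [0, 0, 0], 0.72],
  [40, [0, 0, 0], 0.72],
  [40, [0, 0, 0], 0.72],
  [40, [0, -0.4, 0.1], 0],
])

```text
time_s: 19.5
tool_pos: [544.7, 273.4, 145.3]
orientation: [[-0.001, 0.092, 0.996], [0.001, 0.996, -0.092], [-1.0, 0.0, -0.001]]
ft_force: [-0.4, -1.1, -0.8]
width: 51.3
```

Emit:
carry_out([
  [40, [0, -0.8, 0.2], 0],
  [40, [0, -0.8, 0.2], 0],
  [40, [0, -0.8, 0.2], 0],
  [40, [0, -0.8, 0.2], 0],
  [40, [0, -0.8, 0.2], 0],
])

```text
time_s: 20.0
tool_pos: [576.1, 66.8, 145.4]
orientation: [[-0.0, 0.094, 0.996], [0.0, 0.996, -0.094], [-1.0, 0.0, -0.0]]
ft_force: [0.5, 0.6, -1.1]
width: 51.0
```

Emit:
carry_out([
  [40, [0, -0.8, 0.2], 0],
  [40, [0, -0.4, 0.15], 0],
  [40, [0, -0.2, 0.05], 0],
  [40, [0.3, 0, 0], 0],
  [40, [0.5, 0, 0], 0],
])

```text
time_s: 20.5
tool_pos: [590.7, -2.6, 106.4]
orientation: [[0.004, 0.094, 0.996], [-0.0, 0.996, -0.094], [-1.0, 0.0, 0.004]]
ft_force: [0.1, -0.5, -1.3]
width: 50.9
```

Emit:
carry_out([
  [40, [0.5, 0, 0], 0],
  [40, [0.4, 0, 0], 0],
  [40, [0.1, 0, 0], 0],
  [40, [0, 0, 0], 0],
  [40, [0, 0, 0], 0],
])

```text
time_s: 21.0
tool_pos: [590.1, -2.5, 56.5]
orientation: [[0.001, 0.093, 0.996], [-0.0, 0.996, -0.093], [-1.0, 0.0, 0.001]]
ft_force: [0.5, -0.8, -0.4]
width: 51.3
```

Emit:
carry_out([
  [40, [0, 0, 0], 0],
  [40, [0, 0, 0], 0],
  [40, [0, 0, 0], 0],
  [40, [0, 0, 0], 0],
  [40, [0, 0, 0], 0],
])

```text
time_s: 21.5
tool_pos: [589.7, -3.3, 56.0]
orientation: [[0.0, 0.094, 0.996], [-0.0, 0.996, -0.094], [-1.0, -0.0, 0.0]]
ft_force: [-0.4, 0.8, -1.7]
width: 51.0
```

```bash
python3 - <<'E'
from h import *
to(588.7,-3.4,30.8,-5.4)
E
```

```text
at [589.7  -3.3  56. ] yaw -5.39 t 21.5 w 51.0 | roll units 0.0 shift units x,y,z [ 0.5  -0.   -0.02]
```

Emit:
carry_out([
  [40, [0.1, 0, -0.02], 0],
  [40, [0.1, 0, 0], 0],
  [40, [0.08, 0, 0], 0],
  [40, [0.06, 0, 0], 0],
  [40, [0.06, 0, 0], 0],
])

```text
time_s: 22.0
tool_pos: [588.4, -3.1, 35.3]
orientation: [[-0.001, 0.094, 0.996], [0.0, 0.996, -0.094], [-1.0, 0.0, -0.001]]
ft_force: [0.9, -0.3, 0.1]
width: 51.3
```

Emit:
carry_out([
  [40, [0.04, 0, 0], 0],
  [40, [0.04, 0, 0], 0],
  [40, [0.03, 0, 0], 0],
  [40, [0, 0, 0], 0],
  [40, [0, 0, 0], 0],
])

```text
time_s: 22.5
tool_pos: [588.8, -3.2, 30.9]
orientation: [[0.0, 0.094, 0.996], [-0.0, 0.996, -0.094], [-1.0, -0.0, 0.0]]
ft_force: [-1.8, -0.7, 3.0]
width: 51.2
```

Emit:
carry_out([
  [75, [0, 0, 0], 0],
  [75, [0, 0, 0], 0],
  [75, [0, 0, 0], 0],
  [75, [0, 0, 0], 0],
  [75, [0, 0, 0], 0],
])

```text
time_s: 23.0
tool_pos: [588.6, -3.1, 30.2]
orientation: [[-0.0, 0.094, 0.996], [0.0, 0.996, -0.094], [-1.0, 0.0, -0.0]]
ft_force: [-0.3, 0.2, 0.4]
width: 75.0
```

Emit:
carry_out([
  [75, [-0.3, 0, 0], 0],
  [75, [-0.6, 0, 0], 0],
  [85, [-0.8, 0, 0], 0],
  [85, [-0.8, 0, 0], 0],
  [85, [-0.8, 0, 0], 0],
])

```text
time_s: 23.5
tool_pos: [588.5, -3.1, 198.1]
orientation: [[0.001, 0.094, 0.996], [-0.0, 0.996, -0.094], [-1.0, -0.0, 0.001]]
ft_force: [0.7, -0.9, 0.1]
width: 84.8
```

Emit:
carry_out([
  [85, [-0.5, 0, 0], 0],
  [85, [-0.3, 0, 0], 0],
  [85, [0, 0, 0], 0],
  [85, [0, 0, 0], 0],
  [85, [0, 0, 0], 0],
])

```text
time_s: 24.0
tool_pos: [587.4, -2.9, 232.8]
orientation: [[-0.004, 0.094, 0.996], [0.001, 0.996, -0.094], [-1.0, 0.0, -0.004]]
ft_force: [0.2, 0.4, -0.7]
width: 84.7
```

```bash
python3 - <<'E'
from h import *
look('w8',('B',588.8,-2.4),('A',579.5,-96.5),z0=18); to(394.7,311.5,250,-8.5)
E
```

```text
B [323. 213.] 6854 [588.5  -1.9  -5.6] 0.048
A [323. 324.] 5783 [578.9 -98.6  -5. ] 0.114
at [587.5  -2.9 232.8] yaw -5.39 t 24.05 w 85.2 | roll units 0.62 shift units x,y,z [-0.34  5.65 -4.74]
```

B is seated. Going to C.

Emit:
carry_out([
  [85, [-0.1, 0, 0], 0.62],
  [85, [-0.1, 0.35, -0.3], 0],
  [85, [-0.1, 0.6, -0.5], 0],
  [85, [0, 0.7, -0.6], 0],
  [85, [0, 0.7, -0.6], 0],
])

```text
time_s: 24.55
tool_pos: [505.6, 128.7, 248.7]
orientation: [[-0.003, 0.149, 0.989], [0.0, 0.989, -0.149], [-1.0, -0.0, -0.003]]
ft_force: [1.2, -0.3, 0.3]
width: 85.0
```

Emit:
carry_out([
  [85, [0, 0.7, -0.6], 0],
  [85, [0, 0.7, -0.6], 0],
  [85, [0, 0.7, -0.54], 0],
  [85, [0, 0.7, -0.6], 0],
  [85, [0, 0.5, -0.4], 0],
])

```text
time_s: 25.05
tool_pos: [393.5, 312.9, 248.7]
orientation: [[-0.003, 0.146, 0.989], [-0.001, 0.989, -0.146], [-1.0, -0.001, -0.003]]
ft_force: [0.9, -0.1, -0.3]
width: 85.2
```

Emit:
carry_out([
  [85, [0, 0, 0], 0],
  [85, [0, 0, 0], 0],
  [85, [0, 0, 0], 0],
  [85, [0, 0, 0], 0],
  [85, [0, 0, 0], 0],
])

```text
time_s: 25.55
tool_pos: [396.5, 310.4, 250.2]
orientation: [[-0.0, 0.149, 0.989], [-0.0, 0.989, -0.149], [-1.0, -0.0, -0.0]]
ft_force: [0.7, 0.9, 0.0]
width: 85.2
```

```bash
python3 - <<'E'
from h import *
look('w9',('C',394.6,311.5)); to(394.6,311.5,12,-8.5)
E
```

```text
C [318. 204.] 5566 [394.6 312.6  -7.6] 0.066
at [396.4 310.5 250.3] yaw -8.58 t 25.6 w 84.7 | roll units -0.02 shift units x,y,z [ 4.77  0.01 -0.04]
```

Emit:
carry_out([
  [85, [0.6, 0.04, -0.04], -0.2],
  [85, [0.6, 0, 0], 0],
  [85, [0.6, 0, 0], 0],
  [85, [0.6, 0, 0], 0],
  [85, [0.6, 0, 0], 0],
])

```text
time_s: 26.1
tool_pos: [394.6, 313.1, 99.4]
orientation: [[0.001, 0.131, 0.991], [0.0, 0.991, -0.131], [-1.0, 0.0, 0.001]]
ft_force: [-0.3, -0.2, -0.7]
width: 85.1
```

Emit:
carry_out([
  [85, [0.6, 0, 0], 0],
  [85, [0.6, 0, 0], 0],
  [85, [0.36, 0, 0], 0],
  [85, [0.2, 0, 0], 0],
  [85, [0, 0, 0], 0],
])

```text
time_s: 26.6
tool_pos: [393.5, 312.8, 11.1]
orientation: [[-0.003, 0.131, 0.991], [-0.001, 0.991, -0.131], [-1.0, -0.002, -0.002]]
ft_force: [-0.2, -0.1, -0.3]
width: 85.3
```

Emit:
carry_out([
  [40, [0, 0, 0], 0],
  [40, [0, 0, 0], 0],
  [40, [0, 0, 0], 0],
  [40, [0, 0, 0], 0],
  [40, [0, 0, 0], 0],
])

```text
time_s: 27.1
tool_pos: [395.5, 314.2, 14.0]
orientation: [[0.003, 0.13, 0.991], [0.001, 0.991, -0.13], [-1.0, 0.002, 0.003]]
ft_force: [0.2, -0.2, 6.3]
width: 50.9
```

Emit:
carry_out([
  [40, [0, 0, 0], 0],
  [40, [0, 0, 0], 0],
  [40, [0, 0, 0], 0],
  [40, [0, 0, 0], 0],
  [40, [0, 0, 0], 0],
])

```text
time_s: 27.6
tool_pos: [395.5, 314.2, 14.0]
orientation: [[0.003, 0.13, 0.991], [0.001, 0.991, -0.13], [-1.0, 0.002, 0.003]]
ft_force: [-0.5, -1.0, 6.1]
width: 51.3
```

Emit:
carry_out([
  [40, [-0.2, 0, 0], 0],
  [40, [-0.5, 0, 0], 0],
  [40, [-0.7, 0, 0], 0],
  [40, [-0.7, 0, 0], 0],
  [40, [-0.6, 0, 0], 0],
])

```text
time_s: 28.1
tool_pos: [393.8, 313.4, 149.1]
orientation: [[0.0, 0.13, 0.991], [0.0, 0.991, -0.13], [-1.0, 0.0, 0.0]]
ft_force: [0.6, 0.3, -0.7]
width: 51.0
```

Emit:
carry_out([
  [40, [0, 0, 0], 0],
  [40, [0, 0, 0], 0],
  [40, [0, 0, 0], 0],
  [40, [0, 0, 0], 0],
  [40, [0, 0, 0], 0],
])

```text
time_s: 28.6
tool_pos: [393.3, 313.1, 145.7]
orientation: [[-0.003, 0.13, 0.991], [-0.001, 0.991, -0.13], [-1.0, -0.002, -0.003]]
ft_force: [1.1, -0.5, -0.7]
width: 51.0
```

```bash
python3 - <<'E'
from h import *
inhand('w10',12.5); to(597.7,92.2,150,-5.4)
E
```

```text
wood starts 203 bright edge 220 offset y [np.float64(-0.46), np.float64(-1.36)]
at [393.5 313.2 146. ] yaw -7.49 t 28.65 w 51.3 | roll units -0.42 shift units x,y,z [-0.08 -4.02  4.48]
```

Emit:
carry_out([
  [40, [0, 0, 0], -0.42],
  [40, [0, -0.2, 0.2], 0],
  [40, [0, -0.5, 0.56], 0],
  [40, [0, -0.6, 0.68], 0],
  [40, [0, -0.6, 0.68], 0],
])

```text
time_s: 29.15
tool_pos: [491.9, 207.3, 147.2]
orientation: [[0.0, 0.094, 0.996], [-0.0, 0.996, -0.094], [-1.0, -0.0, 0.0]]
ft_force: [0.8, 0.4, -0.2]
width: 51.2
```

Emit:
carry_out([
  [40, [0, -0.6, 0.68], 0],
  [40, [0, -0.6, 0.68], 0],
  [40, [0, -0.5, 0.56], 0],
  [40, [0, -0.26, 0.3], 0],
  [40, [0, -0.13, 0.14], 0],
])

```text
time_s: 29.65
tool_pos: [599.4, 91.9, 146.9]
orientation: [[-0.001, 0.097, 0.995], [0.0, 0.995, -0.097], [-1.0, -0.0, -0.001]]
ft_force: [-0.0, -0.7, -0.1]
width: 51.1
```

Emit:
carry_out([
  [40, [0.3, 0, 0], 0],
  [40, [0.5, 0, 0], 0],
  [40, [0.5, 0, 0], 0],
  [40, [0.4, 0, 0], 0],
  [40, [0.1, 0, 0], 0],
])

```text
time_s: 30.15
tool_pos: [594.3, 95.5, 53.0]
orientation: [[-0.008, 0.092, 0.996], [0.0, 0.996, -0.092], [-1.0, -0.0, -0.008]]
ft_force: [0.2, 0.4, -0.9]
width: 51.0
```

Emit:
carry_out([
  [40, [0, 0, 0], 0],
  [40, [0, 0, 0], 0],
  [40, [0, 0, 0], 0],
  [40, [0, 0, 0], 0],
  [40, [0, 0, 0], 0],
])

```text
time_s: 30.65
tool_pos: [599.0, 93.9, 58.2]
orientation: [[0.002, 0.094, 0.996], [0.0, 0.996, -0.094], [-1.0, 0.0, 0.002]]
ft_force: [0.5, 0.5, -0.9]
width: 50.9
```

```bash
python3 - <<'E'
from h import *
to(597.8,93.5,32,-5.4)
E
```

```text
at [599.   93.9  58.2] yaw -5.38 t 30.65 w 50.9 | roll units 0.0 shift units x,y,z [ 0.52 -0.01 -0.02]
```

Emit:
carry_out([
  [40, [0.1, -0.01, -0.02], 0],
  [40, [0.1, 0, 0], 0],
  [40, [0.08, 0, 0], 0],
  [40, [0.06, 0, 0], 0],
  [40, [0.06, 0, 0], 0],
])

```text
time_s: 31.15
tool_pos: [597.2, 93.5, 36.8]
orientation: [[-0.001, 0.094, 0.996], [0.0, 0.996, -0.094], [-1.0, -0.0, -0.001]]
ft_force: [-0.2, 0.2, -0.7]
width: 50.9
```

Emit:
carry_out([
  [40, [0.05, 0, 0], 0],
  [40, [0.04, 0, 0], 0],
  [40, [0.03, 0, 0], 0],
  [40, [0, 0, 0], 0],
  [40, [0, 0, 0], 0],
])

```text
time_s: 31.65
tool_pos: [597.7, 93.5, 32.0]
orientation: [[0.0, 0.094, 0.996], [-0.0, 0.996, -0.094], [-1.0, -0.0, 0.0]]
ft_force: [-1.7, 0.2, 3.4]
width: 50.7
```

Emit:
carry_out([
  [75, [0, 0, 0], 0],
  [75, [0, 0, 0], 0],
  [75, [0, 0, 0], 0],
  [75, [0, 0, 0], 0],
  [75, [0, 0, 0], 0],
])

```text
time_s: 32.15
tool_pos: [597.4, 93.5, 31.2]
orientation: [[-0.0, 0.094, 0.996], [0.0, 0.996, -0.094], [-1.0, -0.0, -0.0]]
ft_force: [0.3, -0.2, -0.2]
width: 75.1
```

Emit:
carry_out([
  [75, [-0.3, 0, 0], 0],
  [75, [-0.6, 0, 0], 0],
  [85, [-0.8, 0, 0], 0],
  [85, [-0.8, 0, 0], 0],
  [85, [-0.8, 0, 0], 0],
])

```text
time_s: 32.65
tool_pos: [597.4, 93.5, 199.2]
orientation: [[0.001, 0.094, 0.996], [0.0, 0.996, -0.094], [-1.0, 0.0, 0.001]]
ft_force: [0.7, 0.5, -0.1]
width: 84.7
```

Emit:
carry_out([
  [85, [-0.6, 0, -0.3], 0],
  [85, [-0.8, 0, -0.5], 0],
  [85, [-0.8, 0, 0], 0],
  [85, [-0.3, 0, 0], 0],
  [85, [0, 0, 0], 0],
])

```text
time_s: 33.15
tool_pos: [558.8, 97.3, 325.6]
orientation: [[0.008, 0.094, 0.996], [-0.0, 0.996, -0.094], [-1.0, 0.001, 0.008]]
ft_force: [-0.1, -0.2, 0.1]
width: 85.3
```

Emit:
carry_out([
  [50, [0, 0, 0], 0],
  [50, [0, 0, 0], 0],
  [50, [0, 0, 0], 0],
  [50, [0, 0, 0], 0],
  [50, [0, 0, 0], 0],
])

```text
time_s: 33.65
tool_pos: [557.4, 97.2, 320.3]
orientation: [[-0.002, 0.094, 0.996], [0.0, 0.996, -0.094], [-1.0, -0.0, -0.002]]
ft_force: [-0.5, 0.8, 0.2]
width: 50.1
```

```bash
python3 - <<'E'
from h import *
look('w11',('C',597.7,92.2),('B',588.5,-2),('A',579.5,-96.5),z0=18); to(718.2,-14.6,320,-5.4)
shot('side','s11')
E
```

```text
C [362. 197.] 4439 [597.   93.2  -4.7] 0.056
B [360. 288.] 3891 [588.4  -3.1  -4.5] 0.103
A [357. 369.] 3591 [579.  -98.6  -3.7] 0.094
at [557.5  97.2 320.7] yaw -5.38 t 33.7 w 50.2 | roll units 0.0 shift units x,y,z [ 0.01 -1.92  3.41]
```

View pics/w11.png

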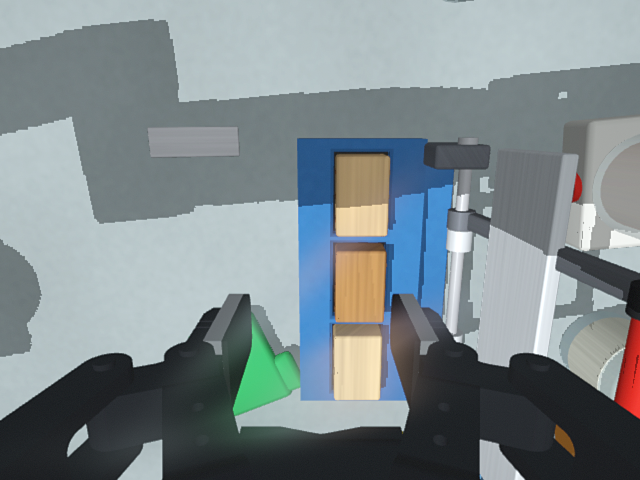

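View pics/s11.png

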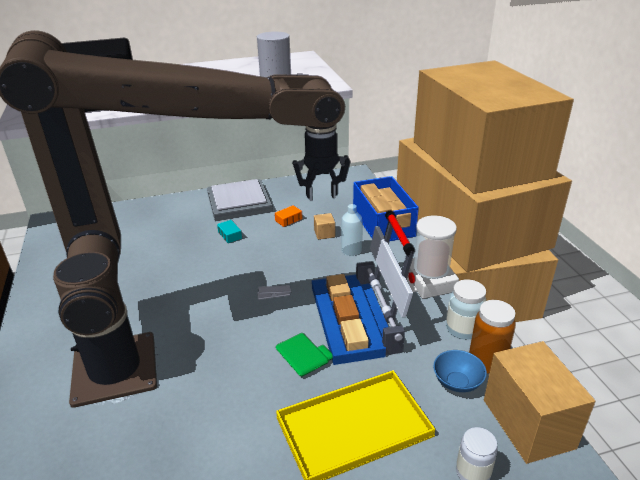

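All three blocks are seated in the pockets: (362,195), (360,282), (357,362). The handle bar is at side (400,230), with the white jar behind it. I triangulate the handle and the jar.

```bash
python3 - <<'E'
from h import *
def tri(ct,a,cs,b):
    P=[c['mtx']@np.c_[c['R'],c['t']] for c in (ct,cs)]
    X=cv2.triangulatePoints(P[0],P[1],np.float64(a).reshape(2,1),np.float64(b).reshape(2,1)); return (X[:3]/X[3]).ravel().round(1)
ct,cs=r.get_calibration('top'),r.get_calibration('side'); it=cv2.imread('pics/top0.png')[:,:,::-1]; i2=cv2.imread('pics/s11.png')[:,:,::-1]
red=lambda im:(im[...,0].astype(int)>90)&(im[...,0].astype(int)>2.2*im[...,1])&(im[...,0].astype(int)>2.2*im[...,2])
E=[]
for im,uv in ((it,(365,168)),(i2,(400,230))):
    m=blob(red(im),uv); ys,xs=np.nonzero(m); P=np.c_[xs,ys].astype(float); c0=P.mean(0); u=np.linalg.svd(P-c0,full_matrices=False)[2][0]; t=(P-c0)@u
    e=[c0+u*t.min(),c0+u*t.max()]; e.sort(key=lambda q:q[0]); print(len(P),e); E.append(e)
p=[tri(ct,E[0][k],cs,E[1][k]) for k in (0,1)]; print('ends',p,'mid',(p[0]+p[1])/2)
print('model handle',proj(cs,[[718.2,-14.6,262]]),proj(ct,[[718.2,-14.6,262]]))
print('jar top',tri(ct,(323,108),cs,(436,226)))
to(718.2,-14.6,243,-5.4)
E
```

```text
489 [array([332.96164659, 165.32243933]), array([394.16621968, 172.6025816 ])]
241 [array([389.52666121, 214.70312983]), array([406.08546037, 244.07919416])]
ends [array([722.5,  53.1, 271.4]), array([709.1, -81. , 272.4])] mid [715.8  -13.95 271.9 ]
model handle [[397.90729592 232.29276697]] [[363.56214401 168.46709545]]
jar top [876.3  79.8 193.3]
at [557.6  97.3 320.9] yaw -5.38 t 33.75 w 50.0 | roll units 0.0 shift units x,y,z [ 1.56 -1.92  3.41]
```

Emit:
carry_out([
  [50, [0, -0.2, 0.4], 0],
  [50, [0, -0.4, 0.7], 0],
  [50, [0, -0.4, 0.7], 0],
  [50, [0, -0.4, 0.7], 0],
  [50, [0, -0.3, 0.6], 0],
])

```text
time_s: 34.25
tool_pos: [705.3, -3.4, 321.0]
orientation: [[0.0, 0.095, 0.996], [-0.0, 0.996, -0.095], [-1.0, -0.0, 0.0]]
ft_force: [0.3, -0.6, 0.5]
width: 49.9
```

Emit:
carry_out([
  [50, [0, -0.22, 0.31], 0],
  [50, [0, 0, 0], 0],
  [50, [0, 0, 0], 0],
  [50, [0, 0, 0], 0],
  [50, [0, 0, 0], 0],
])

```text
time_s: 34.75
tool_pos: [717.7, -13.3, 321.9]
orientation: [[0.0, 0.093, 0.996], [0.0, 0.996, -0.093], [-1.0, 0.0, 0.0]]
ft_force: [-0.0, -0.3, -0.1]
width: 50.4
```

```bash
python3 - <<'E'
from h import *
shot('side','s12'); to(718.2,-14.6,243,-5.4)
a=np.radians(80.17+np.arange(0,101,5)); P=np.c_[205*np.cos(a),60+205*np.sin(a)]
D=np.diff(P,axis=0)/50
print([[round(-d[1],3),round(d[0],3)] for d in D])
E
```

```text
at [717.8 -13.4 322. ] yaw -5.33 t 34.8 w 49.9 | roll units 0.01 shift units x,y,z [ 1.58 -0.02  0.01]
[[np.float64(-0.046), np.float64(-0.355)], [np.float64(-0.015), np.float64(-0.357)], [np.float64(0.017), np.float64(-0.357)], [np.float64(0.048), np.float64(-0.354)], [np.float64(0.078), np.float64(-0.349)], [np.float64(0.109), np.float64(-0.341)], [np.float64(0.138), np.float64(-0.33)], [np.float64(0.166), np.float64(-0.317)], [np.float64(0.193), np.float64(-0.301)], [np.float64(0.219), np.float64(-0.283)], [np.float64(0.242), np.float64(-0.263)], [np.float64(0.264), np.float64(-0.241)], [np.float64(0.284), np.float64(-0.217)], [np.float64(0.302), np.float64(-0.191)], [np.float64(0.318), np.float64(-0.164)], [np.float64(0.331), np.float64(-0.136)], [np.float64(0.341), np.float64(-0.107)], [np.float64(0.349), np.float64(-0.076)], [np.float64(0.355), np.float64(-0.046)], [np.float64(0.357), np.float64(-0.015)]]
```

View pics/s12.png

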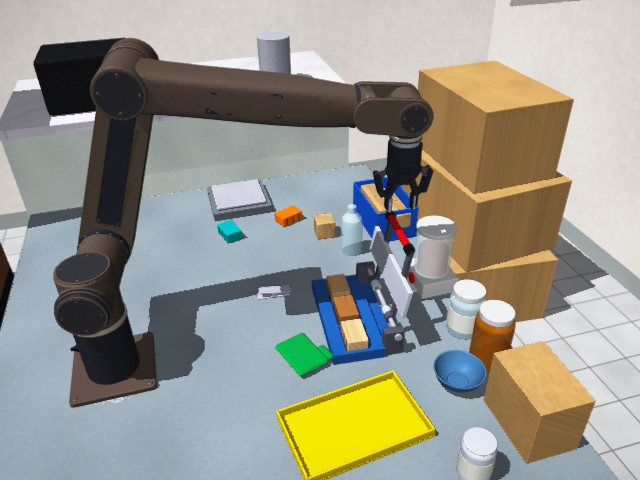

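The gripper hangs straight over the bar's middle (398,232). Lowering and gripping it.

Emit:
carry_out([
  [50, [0.3, -0.02, 0.01], 0],
  [50, [0.4, 0, 0], 0],
  [50, [0.4, 0, 0], 0],
  [50, [0.3, 0, 0], 0],
  [50, [0.18, 0, 0], 0],
])

```text
time_s: 35.3
tool_pos: [717.7, -15.1, 239.5]
orientation: [[-0.003, 0.094, 0.996], [0.001, 0.996, -0.094], [-1.0, 0.0, -0.003]]
ft_force: [-0.8, -0.0, -0.6]
width: 50.2
```

Emit:
carry_out([
  [10, [0, 0, 0], 0],
  [10, [0, 0, 0], 0],
  [10, [0, 0, 0], 0],
  [10, [0, 0, 0], 0],
  [10, [0, 0, 0], 0],
], newtons=60)

```text
time_s: 35.8
tool_pos: [719.0, -15.4, 243.5]
orientation: [[0.001, 0.094, 0.996], [-0.0, 0.996, -0.094], [-1.0, -0.0, 0.001]]
ft_force: [-1.0, -0.5, 0.9]
width: 16.0
```

Emit:
carry_out([
  [10, [0, 0, 0], 0],
  [10, [0, 0, 0], 0],
  [10, [0, 0, 0], 0],
  [10, [0, 0, 0], 0],
  [10, [0, 0, 0], 0],
])

```text
time_s: 36.3
tool_pos: [719.1, -15.4, 243.5]
orientation: [[0.002, 0.094, 0.996], [-0.0, 0.996, -0.094], [-1.0, -0.0, 0.002]]
ft_force: [-1.5, 0.2, 6.0]
width: 16.7
```

Emit:
carry_out([
  [10, [-0.046, 0, -0.355], 0],
  [10, [-0.015, 0, -0.357], 0],
  [10, [0.017, 0, -0.357], 0],
  [10, [0.048, 0, -0.354], 0],
  [10, [0.078, 0, -0.349], 0],
])

```text
time_s: 36.8
tool_pos: [635.7, -7.5, 243.9]
orientation: [[0.02, 0.094, 0.995], [-0.002, 0.996, -0.094], [-1.0, 0.0, 0.02]]
ft_force: [6.7, 1.4, 8.3]
width: 15.7
```

Emit:
carry_out([
  [10, [0.109, 0, -0.341], 0],
  [10, [0.138, 0, -0.33], 0],
  [10, [0.166, 0, -0.317], 0],
  [10, [0.193, 0, -0.301], 0],
  [10, [0.219, 0, -0.283], 0],
])

```text
time_s: 37.3
tool_pos: [556.5, 0.0, 201.3]
orientation: [[0.016, 0.094, 0.995], [-0.001, 0.996, -0.094], [-1.0, 0.0, 0.016]]
ft_force: [3.4, 1.2, 11.8]
width: 15.5
```

Emit:
carry_out([
  [10, [0.242, 0, -0.263], 0],
  [10, [0.264, 0, -0.241], 0],
  [10, [0.284, 0, -0.217], 0],
  [10, [0.302, 0, -0.191], 0],
  [10, [0.318, 0, -0.164], 0],
])

```text
time_s: 37.8
tool_pos: [501.4, 5.3, 129.5]
orientation: [[0.009, 0.094, 0.996], [-0.001, 0.996, -0.094], [-1.0, 0.0, 0.009]]
ft_force: [2.1, 2.1, 8.0]
width: 16.1
```

```bash
python3 - <<'E'
from h import *
s=r.observe(); p=s['tool_pos']; d=p[:2]-[683.4,-11.3]; u=d@[.9956,-.0941]; z=p[2]+19-60; print(p,u,z,np.hypot(u,z),np.degrees(np.arctan2(z,u))-80.17,s['ft_force'],s['width'])
E
```

```text
[501.44963529   5.25686143 129.51595382] -182.7077837678434 88.51595381507727 203.02021655281013 73.98132736458582 [2.0883926  2.11168073 8.01248611] 16.062945359913822
```

Emit:
carry_out([
  [10, [0.331, 0, -0.136], 0],
  [10, [0.341, 0, -0.107], 0],
  [10, [0.349, 0, -0.076], 0],
  [10, [0.355, 0, -0.046], 0],
  [10, [0.26, 0, -0.01], 0],
])

```text
time_s: 38.3
tool_pos: [479.6, 7.4, 44.7]
orientation: [[-0.001, 0.094, 0.996], [0.0, 0.996, -0.094], [-1.0, 0.0, -0.001]]
ft_force: [-7.7, 1.3, 11.9]
width: 16.1
```

Emit:
carry_out([
  [10, [0.1, 0, 0], 0],
  [10, [0.04, 0, 0], 0],
  [10, [0, 0, 0], 0],
  [10, [0, 0, 0], 0],
  [10, [0, 0, 0], 0],
])

```text
time_s: 38.8
tool_pos: [479.2, 7.4, 37.6]
orientation: [[-0.003, 0.094, 0.996], [0.001, 0.996, -0.094], [-1.0, 0.0, -0.003]]
ft_force: [-4.1, 1.6, 6.0]
width: 16.2
```

```bash
python3 - <<'E'
from h import *
s=r.observe(); p=s['tool_pos']; d=p[:2]-[683.4,-11.3]; u=d@[.9956,-.0941]; z=p[2]+19-60; print(p,u,z,np.hypot(u,z),np.degrees(np.arctan2(z,u))%360-80.17,s['ft_force'],s['width'])
shot('side','s13')
E
```

```text
[479.19751766   7.38791638  37.64739427] -205.0625243491136 -3.3526057336442534 205.0899287084475 100.76665601401199 [-4.11936485  1.64444886  5.9714212 ] 16.221845328994906
```

View pics/s13.png

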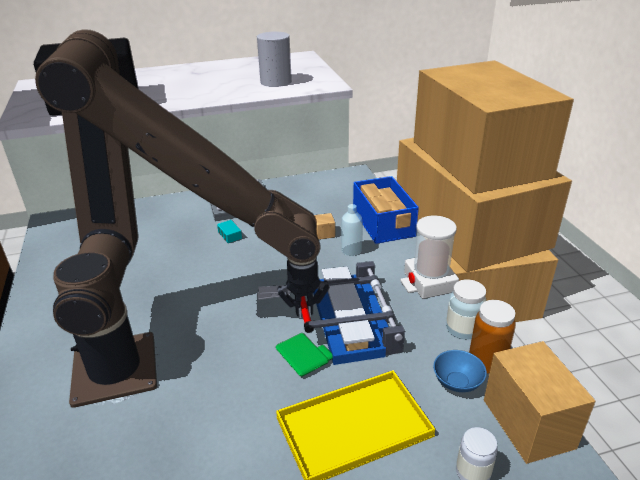

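The jaw is down over the blocks. I press a little further to confirm the stop, then hold.

Emit:
carry_out([
  [10, [0.04, 0, 0], 0],
  [10, [0.04, 0, 0], 0],
  [10, [0.02, 0, 0], 0],
  [10, [0, 0, 0], 0],
  [10, [0, 0, 0], 0],
])

```text
time_s: 39.35
tool_pos: [479.2, 7.4, 32.8]
orientation: [[-0.003, 0.094, 0.996], [0.001, 0.996, -0.094], [-1.0, 0.0, -0.003]]
ft_force: [-5.9, 1.5, 8.5]
width: 16.1
```

Emit:
carry_out([
  [10, [0, 0, 0], 0],
  [10, [0, 0, 0], 0],
  [10, [0, 0, 0], 0],
  [10, [0, 0, 0], 0],
  [10, [0, 0, 0], 0],
])

```text
time_s: 39.85
tool_pos: [479.2, 7.4, 32.8]
orientation: [[-0.003, 0.094, 0.996], [0.001, 0.996, -0.094], [-1.0, 0.0, -0.003]]
ft_force: [-4.7, 0.6, 8.0]
width: 15.9
```

Emit:
carry_out([
  [10, [0.04, 0, 0], 0],
  [10, [0.04, 0, 0], 0],
  [10, [0.02, 0, 0], 0],
  [10, [0, 0, 0], 0],
  [10, [0, 0, 0], 0],
])

```text
time_s: 40.35
tool_pos: [479.2, 7.4, 30.8]
orientation: [[-0.006, 0.093, 0.996], [0.001, 0.996, -0.093], [-1.0, 0.0, -0.006]]
ft_force: [-16.3, 1.8, 31.1]
width: 15.8
```

```bash
python3 - <<'E'
from h import *
c,im=shot('side','s14')
d=cv2.resize(im,None,fx=4,fy=4,interpolation=cv2.INTER_CUBIC)
# predicted bar ends and axis at full stop, and at 92 deg
for th,col in ((100,(0,255,0)),(92,(255,0,255))):
    a=np.radians(80.17+th); u,z=205*np.cos(a),60+205*np.sin(a)
    P=[[683.4+.9956*u+.0941*k,-11.3-.0941*u+.9956*k,z] for k in (-75,75)]
    q=proj(c,P); cv2.line(d,*[tuple(int(v) for v in (e+.5)*4) for e in q],col,1)
cv2.imwrite('pics/crop14.png',d[1020:1480,1000:1640,::-1])
print(r.observe()['ft_force'])
E
```

```text
[-16.44815136   2.8987538   30.9731941 ]
```

View pics/crop14.png

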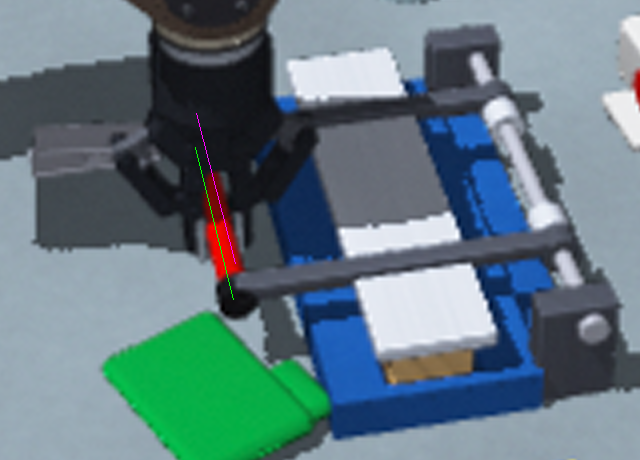

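The force jumped to 31 N, so the lever is on its stop, and the bar matches the full-down line. Holding for 2.5 s.

Emit:
carry_out([
  [10, [0, 0, 0], 0],
  [10, [0, 0, 0], 0],
  [10, [0, 0, 0], 0],
  [10, [0, 0, 0], 0],
  [10, [0, 0, 0], 0],
])

```text
time_s: 40.9
tool_pos: [479.2, 7.4, 30.8]
orientation: [[-0.006, 0.093, 0.996], [0.001, 0.996, -0.093], [-1.0, 0.0, -0.006]]
ft_force: [-16.8, 2.1, 30.3]
width: 15.5
```

Emit:
carry_out([
  [10, [0, 0, 0], 0],
  [10, [0, 0, 0], 0],
  [10, [0, 0, 0], 0],
  [10, [0, 0, 0], 0],
  [10, [0, 0, 0], 0],
])

```text
time_s: 41.4
tool_pos: [479.2, 7.4, 30.8]
orientation: [[-0.005, 0.093, 0.996], [0.001, 0.996, -0.093], [-1.0, 0.0, -0.006]]
ft_force: [-16.4, 2.1, 30.6]
width: 15.6
```

Emit:
carry_out([
  [10, [0, 0, 0], 0],
  [10, [0, 0, 0], 0],
  [10, [0, 0, 0], 0],
  [10, [0, 0, 0], 0],
  [10, [0, 0, 0], 0],
])

```text
time_s: 41.9
tool_pos: [479.2, 7.4, 30.8]
orientation: [[-0.005, 0.093, 0.996], [0.001, 0.996, -0.093], [-1.0, 0.0, -0.005]]
ft_force: [-16.4, 2.1, 30.0]
width: 16.3
```

Emit:
carry_out([
  [10, [0, 0, 0], 0],
  [10, [0, 0, 0], 0],
  [10, [0, 0, 0], 0],
  [10, [0, 0, 0], 0],
  [10, [0, 0, 0], 0],
])

```text
time_s: 42.4
tool_pos: [479.2, 7.4, 30.8]
orientation: [[-0.005, 0.093, 0.996], [0.001, 0.996, -0.093], [-1.0, 0.0, -0.005]]
ft_force: [-16.1, 2.1, 31.5]
width: 16.5
```

Emit:
carry_out([
  [10, [0, 0, 0], 0],
  [10, [0, 0, 0], 0],
  [10, [0, 0, 0], 0],
  [10, [0, 0, 0], 0],
  [10, [0, 0, 0], 0],
])

```text
time_s: 42.9
tool_pos: [479.2, 7.4, 30.8]
orientation: [[-0.005, 0.093, 0.996], [0.001, 0.996, -0.093], [-1.0, 0.0, -0.005]]
ft_force: [-15.7, 1.9, 29.9]
width: 15.9
```

```bash
python3 - <<'E'
from h import *
s=r.observe(); print(s['tool_pos'],s['ft_force'],s['time_s'])
a=np.radians(80.17+np.arange(100,-1,-4)); P=np.c_[205*np.cos(a),60+205*np.sin(a)]
D=np.diff(P,axis=0)/50
print([[float(round(-d[1],3)),float(round(d[0],3))] for d in D])
E
```

```text
[479.16534281   7.40874824  30.80732671] [-15.68342925   1.94127921  29.86918694] 42.9
[[-0.286, 0.009], [-0.285, 0.029], [-0.282, 0.049], [-0.278, 0.068], [-0.272, 0.088], [-0.266, 0.106], [-0.258, 0.125], [-0.248, 0.142], [-0.238, 0.159], [-0.226, 0.176], [-0.213, 0.191], [-0.199, 0.205], [-0.185, 0.219], [-0.169, 0.231], [-0.152, 0.242], [-0.135, 0.252], [-0.117, 0.261], [-0.099, 0.269], [-0.08, 0.275], [-0.06, 0.28], [-0.041, 0.283], [-0.021, 0.285], [-0.001, 0.286], [0.019, 0.286], [0.039, 0.284]]
```

Emit:
carry_out([
  [10, [-0.06, 0, 0], 0],
  [10, [-0.1, 0, 0], 0],
  [10, [-0.2, 0, 0.01], 0],
  [10, [-0.285, 0, 0.03], 0],
  [10, [-0.28, 0, 0.05], 0],
])

```text
time_s: 43.4
tool_pos: [482.9, 7.0, 73.8]
orientation: [[-0.005, 0.094, 0.996], [0.001, 0.996, -0.094], [-1.0, 0.0, -0.005]]
ft_force: [-5.8, 1.9, 6.1]
width: 16.0
```

Emit:
carry_out([
  [10, [-0.278, 0, 0.068], 0],
  [10, [-0.272, 0, 0.088], 0],
  [10, [-0.266, 0, 0.106], 0],
  [10, [-0.258, 0, 0.125], 0],
  [10, [-0.248, 0, 0.142], 0],
])

```text
time_s: 43.9
tool_pos: [506.6, 4.8, 139.8]
orientation: [[-0.014, 0.093, 0.996], [0.001, 0.996, -0.093], [-1.0, 0.0, -0.014]]
ft_force: [-13.2, 0.9, 9.4]
width: 15.9
```

Emit:
carry_out([
  [10, [-0.238, 0, 0.159], 0],
  [10, [-0.226, 0, 0.176], 0],
  [10, [-0.213, 0, 0.191], 0],
  [10, [-0.199, 0, 0.205], 0],
  [10, [-0.185, 0, 0.219], 0],
])

```text
time_s: 44.4
tool_pos: [554.8, 0.2, 197.7]
orientation: [[-0.012, 0.093, 0.996], [0.0, 0.996, -0.093], [-1.0, -0.001, -0.012]]
ft_force: [-18.0, 1.5, 25.6]
width: 16.0
```

Emit:
carry_out([
  [10, [-0.169, 0, 0.231], 0],
  [10, [-0.152, 0, 0.242], 0],
  [10, [-0.135, 0, 0.252], 0],
  [10, [-0.117, 0, 0.261], 0],
  [10, [-0.099, 0, 0.269], 0],
])

```text
time_s: 44.9
tool_pos: [622.0, -6.2, 230.9]
orientation: [[0.003, 0.094, 0.996], [-0.001, 0.996, -0.094], [-1.0, -0.0, 0.003]]
ft_force: [-4.7, 0.6, 10.2]
width: 16.0
```

```bash
python3 - <<'E'
from h import *
s=r.observe(); p=s['tool_pos']; d=p[:2]-[683.4,-11.3]; u=d@[.9956,-.0941]
for o in (19,28): z=p[2]+o-60; print(p,u,z,np.hypot(u,z),np.degrees(np.arctan2(z,u))%360-80.17,s['ft_force'],s['width'])
E
```

```text
[621.98270864  -6.19664116 230.88637131] -61.62728134512811 189.88637130938608 199.63655931476484 27.81074564840806 [-4.70963954  0.6077904  10.23318611] 16.007240205522578
[621.98270864  -6.19664116 230.88637131] -61.62728134512811 198.88637130938605 208.21553856186276 27.04620984836272 [-4.70963954  0.6077904  10.23318611] 16.007240205522578
```

Emit:
carry_out([
  [10, [-0.08, 0, 0.275], 0],
  [10, [-0.06, 0, 0.28], 0],
  [10, [-0.041, 0, 0.283], 0],
  [10, [-0.021, 0, 0.285], 0],
  [10, [0, 0, 0.25], 0],
])

```text
time_s: 45.4
tool_pos: [690.1, -12.6, 238.8]
orientation: [[0.002, 0.094, 0.996], [-0.0, 0.996, -0.094], [-1.0, 0.0, 0.002]]
ft_force: [-2.1, 0.5, 8.3]
width: 15.9
```

Emit:
carry_out([
  [10, [0.01, 0, 0.2], 0],
  [10, [0.02, 0, 0.15], 0],
  [10, [0.02, 0, 0.1], 0],
  [10, [0.01, 0, 0.08], 0],
  [10, [0, 0, 0], 0],
])

```text
time_s: 45.9
tool_pos: [716.7, -15.1, 234.7]
orientation: [[0.004, 0.094, 0.996], [-0.0, 0.996, -0.094], [-1.0, 0.0, 0.004]]
ft_force: [3.0, -0.2, 5.5]
width: 16.1
```

Emit:
carry_out([
  [10, [0, 0, 0], 0],
  [10, [0, 0, 0], 0],
  [10, [0, 0, 0], 0],
  [10, [0, 0, 0], 0],
  [10, [0, 0, 0], 0],
])

```text
time_s: 46.4
tool_pos: [716.1, -15.1, 234.8]
orientation: [[0.003, 0.094, 0.996], [-0.0, 0.996, -0.094], [-1.0, -0.0, 0.003]]
ft_force: [3.1, 0.7, 4.9]
width: 15.8
```

```bash
python3 - <<'E'
from h import *
s=r.observe(); p=s['tool_pos']; d=p[:2]-[683.4,-11.3]; u=d@[.9956,-.0941]
for o in (19,28): z=p[2]+o-60; print(p,u,z,np.hypot(u,z),np.degrees(np.arctan2(z,u))%360-80.17,s['ft_force'],s['width'])
E
```

```text
[716.10834298 -15.10221635 234.75006482] 32.92221483118548 193.75006481886058 196.52724962890872 0.18635107668448825 [3.07665613 0.70121571 4.9068207 ] 15.848067461402115
[716.10834298 -15.10221635 234.75006482] 32.92221483118548 202.75006481886055 205.40560122217428 0.606906296397085 [3.07665613 0.70121571 4.9068207 ] 15.848067461402115
```

Emit:
carry_out([
  [10, [0, 0, 0.03], 0],
  [10, [0, 0, 0.03], 0],
  [10, [0, 0, 0], 0],
  [10, [0, 0, 0], 0],
  [10, [0, 0, 0], 0],
])

```text
time_s: 46.9
tool_pos: [718.4, -15.3, 234.3]
orientation: [[0.0, 0.094, 0.996], [-0.0, 0.996, -0.094], [-1.0, -0.0, 0.0]]
ft_force: [0.7, 0.9, 4.8]
width: 16.2
```

Emit:
carry_out([
  [19, [0, 0, 0], 0],
  [21, [0, 0, 0], 0],
  [23, [0, 0, 0], 0],
  [26, [0, 0, 0], 0],
  [30, [0, 0, 0], 0],
])

```text
time_s: 47.4
tool_pos: [718.1, -15.3, 233.1]
orientation: [[-0.001, 0.094, 0.996], [0.0, 0.996, -0.094], [-1.0, 0.0, -0.001]]
ft_force: [-0.2, -0.7, -0.4]
width: 30.4
```

Emit:
carry_out([
  [40, [0, 0, 0], 0],
  [50, [0, 0, 0], 0],
  [50, [0, 0, 0], 0],
  [50, [0, 0, 0], 0],
  [50, [0, 0, 0], 0],
])

```text
time_s: 47.9
tool_pos: [718.4, -15.3, 233.8]
orientation: [[0.0, 0.094, 0.996], [-0.0, 0.996, -0.094], [-1.0, -0.0, 0.0]]
ft_force: [0.7, 0.5, 0.0]
width: 50.3
```

Emit:
carry_out([
  [50, [-0.2, 0, 0], 0],
  [50, [-0.5, 0, 0], 0],
  [50, [-0.6, 0, 0], 0],
  [50, [-0.6, 0, 0], 0],
  [50, [-0.3, 0, 0], 0],
])

```text
time_s: 48.4
tool_pos: [719.2, -15.4, 348.9]
orientation: [[0.006, 0.094, 0.996], [-0.001, 0.996, -0.094], [-1.0, -0.0, 0.006]]
ft_force: [0.5, 0.0, 1.0]
width: 50.1
```

```bash
python3 - <<'E'
from h import *
c,im=shot('top','t15'); I=im.astype(int)
# tray fit
H=cv2.cvtColor(im,cv2.COLOR_RGB2HSV); h,s=H[...,0].astype(int),H[...,1].astype(int)
m=blob((h>22)&(h<35)&(s>120),(470,275)); print('tray',fit(c,m,(470,275),290,180,0,26,(0,)))
to(560,-250,330,5)
E
```

```text
tray (array([ 498.2, -330.7,    7.1]), np.float64(0.041))
at [719.7 -15.5 350.8] yaw -5.38 t 48.45 w 49.9 | roll units -2.08 shift units x,y,z [ 0.42 -4.39 -3.59]
```

The lever is back up and released gently. The tray refit agrees: (500, -330), yaw 7°. Moving over A.

Emit:
carry_out([
  [50, [0, -0.3, -0.4], 0],
  [50, [0, -0.4, -0.6], 0],
  [75, [0.1, -0.4, -0.6], 0],
  [75, [0.3, -0.4, -0.6], 0],
  [75, [0.4, -0.3, -0.33], 0],
])

```text
time_s: 48.95
tool_pos: [582.2, -93.7, 303.6]
orientation: [[0.001, 0.094, 0.996], [-0.001, 0.996, -0.094], [-1.0, -0.001, 0.001]]
ft_force: [1.3, -1.4, 0.2]
width: 74.9
```

Emit:
carry_out([
  [75, [0.5, -0.1, -0.1], 0],
  [75, [0.4, 0, 0], 0],
  [75, [0.3, 0, 0], 0],
  [75, [0, 0, 0], 0],
  [75, [0, 0, 0], 0],
])

```text
time_s: 49.45
tool_pos: [578.7, -97.4, 243.7]
orientation: [[-0.0, 0.094, 0.996], [0.0, 0.996, -0.094], [-1.0, 0.0, -0.0]]
ft_force: [0.3, 0.6, 0.6]
width: 75.0
```

Emit:
carry_out([
  [75, [0, 0, 0], 0],
  [75, [0, 0, 0], 0],
  [75, [0, 0, 0], 0],
  [75, [0, 0, 0], 0],
  [75, [0, 0, 0], 0],
])

```text
time_s: 49.95
tool_pos: [578.6, -97.6, 244.0]
orientation: [[0.0, 0.094, 0.996], [-0.0, 0.996, -0.094], [-1.0, -0.0, 0.0]]
ft_force: [0.3, 0.3, 0.2]
width: 74.9
```

```bash
python3 - <<'E'
from h import *
look('w16',('A',579.5,-97),('B',588.5,-2.5),z0=18)
to(579.5,-97,31,-5.4)
E
```

```text
A [322. 210.] 6440 [579.2 -96.4  -4.7] 0.048
B [322.  85.] 7884 [589.1  -0.6  -5.5] 0.045
at [578.6 -97.6 244. ] yaw -5.38 t 50.0 w 75.1 | roll units 0.0 shift units x,y,z [4.26 0.01 0.02]
```

Emit:
carry_out([
  [75, [0.5, 0.01, 0.01], 0],
  [75, [0.7, 0, 0], 0],
  [75, [0.7, 0, 0], 0],
  [75, [0.7, 0, 0], 0],
  [75, [0.6, 0, 0], 0],
])

```text
time_s: 50.5
tool_pos: [578.4, -96.9, 81.9]
orientation: [[-0.001, 0.094, 0.996], [0.0, 0.996, -0.094], [-1.0, 0.0, -0.001]]
ft_force: [-0.0, -0.6, -0.3]
width: 75.2
```

Emit:
carry_out([
  [75, [0.5, 0, 0], 0],
  [75, [0.3, 0, 0], 0],
  [75, [0.16, 0, 0], 0],
  [75, [0.1, 0, 0], 0],
  [75, [0, 0, 0], 0],
])

```text
time_s: 51.0
tool_pos: [579.5, -97.2, 31.2]
orientation: [[0.001, 0.094, 0.996], [-0.0, 0.996, -0.094], [-1.0, -0.0, 0.001]]
ft_force: [-0.4, 1.3, -0.6]
width: 75.0
```

Emit:
carry_out([
  [40, [0, 0, 0], 0],
  [40, [0, 0, 0], 0],
  [40, [0, 0, 0], 0],
  [40, [0, 0, 0], 0],
  [40, [0, 0, 0], 0],
], newtons=40)

```text
time_s: 51.5
tool_pos: [580.3, -97.5, 32.4]
orientation: [[0.003, 0.094, 0.996], [-0.001, 0.996, -0.094], [-1.0, -0.001, 0.003]]
ft_force: [-0.5, 0.1, 4.8]
width: 51.1
```

Emit:
carry_out([
  [40, [0, 0, 0], 0],
  [40, [0, 0, 0], 0],
  [40, [0, 0, 0], 0],
  [40, [0, 0, 0], 0],
  [40, [0, 0, 0], 0],
])

```text
time_s: 52.0
tool_pos: [580.3, -97.5, 32.3]
orientation: [[0.003, 0.094, 0.996], [-0.001, 0.996, -0.094], [-1.0, -0.001, 0.003]]
ft_force: [-0.6, -0.5, 5.0]
width: 51.0
```

Emit:
carry_out([
  [40, [-0.15, 0, 0], 0],
  [40, [-0.3, 0, 0], 0],
  [40, [-0.5, 0, 0], 0],
  [40, [-0.5, 0, 0], 0],
  [40, [-0.3, 0, 0], 0],
])

```text
time_s: 52.5
tool_pos: [579.8, -97.3, 121.1]
orientation: [[0.003, 0.094, 0.996], [-0.001, 0.996, -0.094], [-1.0, -0.001, 0.003]]
ft_force: [-0.1, 0.2, -0.7]
width: 50.9
```

Emit:
carry_out([
  [40, [0, 0, 0], -0.8],
  [40, [0, 0, 0], -0.8],
  [40, [0, 0, 0], -0.88],
  [40, [0, 0, 0], 0],
  [40, [0, 0, 0], 0],
])

```text
time_s: 53.0
tool_pos: [578.8, -97.0, 118.3]
orientation: [[-0.0, -0.121, 0.993], [0.0, 0.993, 0.121], [-1.0, 0.0, -0.0]]
ft_force: [0.3, 0.3, -0.1]
width: 50.7
```

```bash
python3 - <<'E'
from h import *
to(581.4,-320,70,7)
E
```

```text
at [578.8 -97.  118.3] yaw 6.93 t 53.0 w 50.7 | roll units -0.01 shift units x,y,z [ 0.97 -4.43 -0.49]
```

Emit:
carry_out([
  [40, [0, -0.4, -0.04], 0],
  [40, [0, -0.8, -0.09], 0],
  [40, [0, -0.9, -0.1], 0],
  [40, [0, -0.9, -0.1], 0],
  [40, [0, -0.8, -0.09], 0],
])

```text
time_s: 53.5
tool_pos: [581.2, -290.3, 118.4]
orientation: [[0.0, -0.12, 0.993], [-0.0, 0.993, 0.12], [-1.0, -0.0, 0.0]]
ft_force: [1.1, -0.1, -0.5]
width: 50.9
```

Emit:
carry_out([
  [40, [0, -0.4, -0.05], 0],
  [40, [0, -0.23, -0.02], 0],
  [40, [0.2, 0, 0], 0],
  [40, [0.4, 0, 0], 0],
  [40, [0.4, 0, 0], 0],
])

```text
time_s: 54.0
tool_pos: [582.0, -317.8, 67.2]
orientation: [[-0.0, -0.123, 0.992], [0.001, 0.992, 0.123], [-1.0, 0.001, -0.0]]
ft_force: [-0.1, -0.9, -1.1]
width: 51.0
```

Emit:
carry_out([
  [40, [0.2, 0, 0], 0],
  [40, [0.1, 0, 0], 0],
  [40, [0, 0, 0], 0],
  [40, [0, 0, 0], 0],
  [40, [0, 0, 0], 0],
])

```text
time_s: 54.5
tool_pos: [582.6, -320.3, 54.6]
orientation: [[0.002, -0.122, 0.992], [-0.001, 0.992, 0.122], [-1.0, -0.002, 0.002]]
ft_force: [-1.0, 0.5, -0.2]
width: 51.6
```

```bash
python3 - <<'E'
from h import *
shot('wrist','w17'); to(581.4,-320,19.5,7)
E
```

```text
at [ 582.5 -320.4   54.6] yaw 7.02 t 54.55 w 51.3 | roll units 0.0 shift units x,y,z [ 0.7   0.01 -0.02]
```

View pics/w17.png

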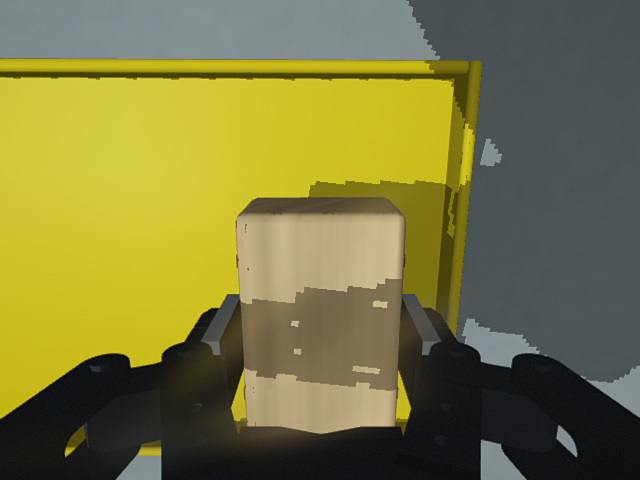

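A is square to the tray at its far end. Lowering it and releasing.

Emit:
carry_out([
  [40, [0.15, 0.01, -0.03], 0],
  [40, [0.2, 0, 0], 0],
  [40, [0.15, 0, 0], 0],
  [40, [0.08, 0, 0], 0],
  [40, [0.05, 0, 0], 0],
])

```text
time_s: 55.05
tool_pos: [579.7, -319.3, 20.6]
orientation: [[-0.001, -0.122, 0.993], [0.001, 0.993, 0.122], [-1.0, 0.001, -0.001]]
ft_force: [-0.3, 0.1, -0.8]
width: 51.3
```

Emit:
carry_out([
  [40, [0.04, 0, 0], 0],
  [40, [0.03, 0, 0], 0],
  [40, [0, 0, 0], 0],
  [40, [0, 0, 0], 0],
  [40, [0, 0, 0], 0],
])

```text
time_s: 55.55
tool_pos: [580.5, -319.8, 19.4]
orientation: [[0.0, -0.122, 0.992], [-0.0, 0.992, 0.122], [-1.0, -0.0, 0.0]]
ft_force: [-2.9, 2.8, 5.6]
width: 51.1
```

Emit:
carry_out([
  [65, [0, 0, 0], 0],
  [65, [0, 0, 0], 0],
  [65, [0, 0, 0], 0],
  [65, [0, 0, 0], 0],
  [65, [0, 0, 0], 0],
])

```text
time_s: 56.05
tool_pos: [580.2, -319.6, 18.0]
orientation: [[-0.0, -0.122, 0.993], [0.0, 0.993, 0.122], [-1.0, 0.0, -0.0]]
ft_force: [-0.2, -1.3, 0.2]
width: 65.1
```

Emit:
carry_out([
  [65, [-0.3, 0, 0], 0],
  [65, [-0.6, 0, 0], 0],
  [75, [-0.8, 0, 0], 0],
  [75, [-0.8, 0, 0], 0],
  [75, [-0.8, 0, 0], 0],
])

```text
time_s: 56.55
tool_pos: [580.3, -319.6, 186.2]
orientation: [[0.001, -0.122, 0.993], [-0.001, 0.993, 0.122], [-1.0, -0.001, 0.001]]
ft_force: [0.8, -0.3, -0.7]
width: 75.1
```

Emit:
carry_out([
  [75, [-0.6, 0, 0], 0.8],
  [75, [-0.4, 0, 0], 0.8],
  [75, [-0.2, 0, 0], 0.88],
  [75, [0, 0, 0], 0],
  [75, [0, 0, 0], 0],
])

```text
time_s: 57.05
tool_pos: [580.1, -319.6, 243.8]
orientation: [[0.001, 0.092, 0.996], [-0.0, 0.996, -0.092], [-1.0, -0.0, 0.001]]
ft_force: [-0.1, 1.0, -0.5]
width: 74.9
```

```bash
python3 - <<'E'
from h import *
look('w18',('A',581.4,-320),z0=5); to(588.8,-2.4,244,-5.4)
E
```

```text
A [322. 208.] 5959 [ 580.4 -319.5    7.4] 0.055
at [ 579.9 -319.3  242.8] yaw -5.3 t 57.1 w 75.3 | roll units 0.02 shift units x,y,z [-0.02  6.33 -0.42]
```

A lies flat in the tray. Going to B.

Emit:
carry_out([
  [75, [0, 0.4, -0.03], 0.02],
  [75, [0, 0.8, -0.05], 0],
  [75, [0, 0.9, -0.06], 0],
  [75, [0, 0.9, -0.06], 0],
  [75, [0, 0.9, -0.06], 0],
])

```text
time_s: 57.6
tool_pos: [584.9, -121.3, 242.1]
orientation: [[-0.002, 0.095, 0.995], [0.001, 0.995, -0.095], [-1.0, 0.001, -0.002]]
ft_force: [0.5, -0.1, -0.4]
width: 74.7
```

Emit:
carry_out([
  [75, [0, 0.9, -0.06], 0],
  [75, [0, 0.8, -0.05], 0],
  [75, [0, 0.5, -0.04], 0],
  [75, [0, 0.23, -0.01], 0],
  [75, [0, 0, 0], 0],
])

```text
time_s: 58.1
tool_pos: [588.9, -0.8, 242.5]
orientation: [[-0.001, 0.093, 0.996], [0.0, 0.996, -0.093], [-1.0, 0.0, -0.001]]
ft_force: [-0.1, -0.4, -0.2]
width: 75.3
```

Emit:
carry_out([
  [75, [0, 0, 0], 0],
  [75, [0, 0, 0], 0],
  [75, [0, 0, 0], 0],
  [75, [0, 0, 0], 0],
  [75, [0, 0, 0], 0],
])

```text
time_s: 58.6
tool_pos: [589.6, -3.2, 243.3]
orientation: [[-0.0, 0.097, 0.995], [0.0, 0.995, -0.097], [-1.0, 0.0, -0.0]]
ft_force: [0.2, -0.1, 0.4]
width: 75.0
```

```bash
python3 - <<'E'
from h import *
look('w19',('B',588.8,-2.4),z0=18); to(588.8,-2.4,31.5,-5.4)
E
```

```text
B [320. 210.] 6353 [589.3  -0.7  -5.1] 0.068
at [589.6  -3.1 243.3] yaw -5.53 t 58.65 w 74.8 | roll units -0.03 shift units x,y,z [ 4.24  0.01 -0.02]
```

Emit:
carry_out([
  [75, [0.5, 0.02, -0.01], -0.02],
  [75, [0.7, 0, 0], 0],
  [75, [0.7, 0, 0], 0],
  [75, [0.7, 0, 0], 0],
  [75, [0.6, 0, 0], 0],
])

```text
time_s: 59.15
tool_pos: [588.6, -1.6, 81.4]
orientation: [[-0.001, 0.094, 0.996], [0.0, 0.996, -0.094], [-1.0, 0.0, -0.001]]
ft_force: [-0.3, -0.5, -0.4]
width: 75.0
```

Emit:
carry_out([
  [75, [0.5, 0, 0], 0],
  [75, [0.3, 0, 0], 0],
  [75, [0.14, 0, 0], 0],
  [75, [0.1, 0, 0], 0],
  [75, [0, 0, 0], 0],
])

```text
time_s: 59.65
tool_pos: [589.7, -1.6, 31.8]
orientation: [[0.001, 0.094, 0.996], [-0.0, 0.996, -0.094], [-1.0, -0.0, 0.001]]
ft_force: [0.5, 0.3, 1.5]
width: 75.0
```

Emit:
carry_out([
  [40, [0, 0, 0], 0],
  [40, [0, 0, 0], 0],
  [40, [0, 0, 0], 0],
  [40, [0, 0, 0], 0],
  [40, [0, 0, 0], 0],
])

```text
time_s: 60.15
tool_pos: [590.4, -1.7, 32.9]
orientation: [[0.003, 0.094, 0.996], [-0.0, 0.996, -0.094], [-1.0, -0.0, 0.003]]
ft_force: [-0.8, 1.4, 6.3]
width: 51.0
```

Emit:
carry_out([
  [40, [0, 0, 0], 0],
  [40, [0, 0, 0], 0],
  [40, [0, 0, 0], 0],
  [40, [0, 0, 0], 0],
  [40, [0, 0, 0], 0],
])

```text
time_s: 60.65
tool_pos: [590.4, -1.7, 32.9]
orientation: [[0.003, 0.094, 0.996], [-0.0, 0.996, -0.094], [-1.0, -0.0, 0.003]]
ft_force: [-0.1, -0.6, 5.4]
width: 50.9
```

Emit:
carry_out([
  [40, [-0.15, 0, 0], 0],
  [40, [-0.3, 0, 0], 0],
  [40, [-0.5, 0, 0], 0],
  [40, [-0.5, 0, 0], 0],
  [40, [-0.3, 0, 0], 0],
])

```text
time_s: 61.15
tool_pos: [590.0, -1.6, 121.6]
orientation: [[0.003, 0.094, 0.996], [-0.0, 0.996, -0.094], [-1.0, -0.0, 0.003]]
ft_force: [0.4, -0.3, -0.9]
width: 50.8
```

Emit:
carry_out([
  [40, [0, 0, 0], -0.8],
  [40, [0, 0, 0], -0.8],
  [40, [0, 0, 0], -0.88],
  [40, [0, 0, 0], 0],
  [40, [0, 0, 0], 0],
])

```text
time_s: 61.65
tool_pos: [588.9, -1.5, 118.7]
orientation: [[-0.0, -0.121, 0.993], [0.0, 0.993, 0.121], [-1.0, 0.0, -0.0]]
ft_force: [0.4, -0.4, 0.1]
width: 51.2
```

```bash
python3 - <<'E'
from h import *
to(500,-330,70,7)
E
```

```text
at [588.9  -1.5 118.7] yaw 6.92 t 61.65 w 51.2 | roll units -0.02 shift units x,y,z [ 0.97 -6.3  -2.57]
```

Emit:
carry_out([
  [40, [0, -0.4, -0.17], 0],
  [40, [0, -0.8, -0.33], 0],
  [40, [0, -0.9, -0.36], 0],
  [40, [0, -0.9, -0.36], 0],
  [40, [0, -0.9, -0.36], 0],
])

```text
time_s: 62.15
tool_pos: [533.9, -206.2, 119.0]
orientation: [[0.0, -0.121, 0.993], [-0.0, 0.993, 0.121], [-1.0, -0.0, 0.0]]
ft_force: [0.2, -0.2, -0.5]
width: 50.8
```

Emit:
carry_out([
  [40, [0, -0.9, -0.36], 0],
  [40, [0, -0.8, -0.33], 0],
  [40, [0, -0.5, -0.2], 0],
  [40, [0, -0.2, -0.1], 0],
  [40, [0.2, 0, 0], 0],
])

```text
time_s: 62.65
tool_pos: [500.6, -331.6, 110.1]
orientation: [[0.003, -0.119, 0.993], [-0.002, 0.993, 0.119], [-1.0, -0.002, 0.002]]
ft_force: [-0.7, 0.5, -0.8]
width: 50.8
```

Emit:
carry_out([
  [40, [0.4, 0, 0], 0],
  [40, [0.4, 0, 0], 0],
  [40, [0.2, 0, 0], 0],
  [40, [0.1, 0, 0], 0],
  [40, [0, 0, 0], 0],
])

```text
time_s: 63.15
tool_pos: [500.1, -328.6, 53.0]
orientation: [[-0.001, -0.123, 0.992], [0.001, 0.992, 0.123], [-1.0, 0.001, -0.001]]
ft_force: [0.9, -0.6, -1.1]
width: 50.8
```

Emit:
carry_out([
  [40, [0, 0, 0], 0],
  [40, [0, 0, 0], 0],
  [40, [0, 0, 0], 0],
  [40, [0, 0, 0], 0],
  [40, [0, 0, 0], 0],
])

```text
time_s: 63.65
tool_pos: [500.1, -330.1, 54.1]
orientation: [[0.0, -0.122, 0.993], [-0.0, 0.993, 0.122], [-1.0, -0.0, 0.0]]
ft_force: [0.5, -0.2, -0.8]
width: 51.1
```

```bash
python3 - <<'E'
from h import *
to(499,-330,19.9,7)
E
```

```text
at [ 500.1 -330.1   54.1] yaw 7.0 t 63.65 w 51.1 | roll units 0.0 shift units x,y,z [ 0.68  0.   -0.02]
```

Emit:
carry_out([
  [40, [0.15, 0, -0.02], 0],
  [40, [0.2, 0, 0], 0],
  [40, [0.15, 0, 0], 0],
  [40, [0.07, 0, 0], 0],
  [40, [0.05, 0, 0], 0],
])

```text
time_s: 64.15
tool_pos: [498.7, -329.7, 21.7]
orientation: [[-0.001, -0.122, 0.993], [0.001, 0.993, 0.122], [-1.0, 0.001, -0.001]]
ft_force: [-0.1, 0.0, -1.1]
width: 51.0
```

Emit:
carry_out([
  [40, [0.04, 0, 0], 0],
  [40, [0.03, 0, 0], 0],
  [40, [0, 0, 0], 0],
  [40, [0, 0, 0], 0],
  [40, [0, 0, 0], 0],
])

```text
time_s: 64.65
tool_pos: [499.4, -330.2, 19.9]
orientation: [[0.001, -0.122, 0.993], [-0.001, 0.993, 0.122], [-1.0, -0.001, 0.001]]
ft_force: [-0.9, 1.5, 2.5]
width: 51.0
```

Emit:
carry_out([
  [65, [0, 0, 0], 0],
  [65, [0, 0, 0], 0],
  [65, [0, 0, 0], 0],
  [65, [0, 0, 0], 0],
  [65, [0, 0, 0], 0],
])

```text
time_s: 65.15
tool_pos: [499.1, -330.0, 19.2]
orientation: [[-0.0, -0.122, 0.993], [0.0, 0.993, 0.122], [-1.0, 0.0, -0.0]]
ft_force: [0.2, 0.2, 1.0]
width: 65.0
```

Emit:
carry_out([
  [65, [-0.3, 0, 0], 0],
  [65, [-0.6, 0, 0], 0],
  [75, [-0.8, 0, 0], 0],
  [75, [-0.8, 0, 0], 0],
  [75, [-0.8, 0, 0], 0],
])

```text
time_s: 65.65
tool_pos: [499.1, -329.9, 187.1]
orientation: [[0.001, -0.122, 0.993], [-0.001, 0.993, 0.122], [-1.0, -0.001, 0.001]]
ft_force: [1.0, 0.4, 0.0]
width: 74.9
```

Emit:
carry_out([
  [75, [-0.6, 0, 0], 0.8],
  [75, [-0.4, 0, 0], 0.8],
  [75, [-0.2, 0, 0], 0.88],
  [75, [0, 0, 0], 0],
  [75, [0, 0, 0], 0],
])

```text
time_s: 66.15
tool_pos: [499.0, -329.9, 244.7]
orientation: [[0.0, 0.092, 0.996], [-0.0, 0.996, -0.092], [-1.0, -0.0, 0.001]]
ft_force: [0.7, -0.5, 0.3]
width: 74.9
```

```bash
python3 - <<'E'
from h import *
look('w20',('B',500,-330),('A',580.4,-319.5),z0=5); to(597.5,92.8,244,-5.4)
E
```

```text
B [322. 208.] 5939 [ 499.1 -328.3    7.1] 0.054
A [418. 186.] 6501 [ 580.  -319.6    7.1] 0.062
at [ 498.7 -329.6  243.7] yaw -5.3 t 66.2 w 75.1 | roll units 0.02 shift units x,y,z [-0.01  8.6   1.17]
```

B is placed. Now C.

Emit:
carry_out([
  [75, [0, 0.4, 0.06], 0.02],
  [75, [0, 0.8, 0.11], 0],
  [75, [0, 0.9, 0.12], 0],
  [75, [0, 0.9, 0.12], 0],
  [75, [0, 0.9, 0.12], 0],
])

```text
time_s: 66.7
tool_pos: [543.5, -136.6, 242.8]
orientation: [[-0.002, 0.095, 0.995], [0.001, 0.995, -0.095], [-1.0, 0.001, -0.002]]
ft_force: [1.4, -0.0, -0.7]
width: 74.7
```

Emit:
carry_out([
  [75, [0, 0.9, 0.12], 0],
  [75, [0, 0.9, 0.12], 0],
  [75, [0, 0.9, 0.12], 0],
  [75, [0, 0.8, 0.11], 0],
  [75, [0, 0.6, 0.08], 0],
])

```text
time_s: 67.2
tool_pos: [590.5, 65.6, 242.8]
orientation: [[-0.002, 0.093, 0.996], [0.0, 0.996, -0.093], [-1.0, 0.0, -0.003]]
ft_force: [0.3, -0.3, 0.1]
width: 74.8
```

Emit:
carry_out([
  [75, [0, 0.4, 0.06], 0],
  [75, [0, 0.2, 0.03], 0],
  [75, [0, 0, 0], 0],
  [75, [0, 0, 0], 0],
  [75, [0, 0, 0], 0],
])

```text
time_s: 67.7
tool_pos: [598.2, 91.3, 244.0]
orientation: [[-0.001, 0.097, 0.995], [-0.0, 0.995, -0.097], [-1.0, -0.0, -0.001]]
ft_force: [-0.2, 0.3, 0.4]
width: 74.8
```

Emit:
carry_out([
  [75, [0, 0, 0], 0],
  [75, [0, 0, 0], 0],
  [75, [0, 0, 0], 0],
  [75, [0, 0, 0], 0],
  [75, [0, 0, 0], 0],
])

```text
time_s: 68.2
tool_pos: [598.4, 92.4, 244.3]
orientation: [[0.0, 0.096, 0.995], [0.0, 0.995, -0.096], [-1.0, 0.0, 0.0]]
ft_force: [-0.8, -0.1, -0.2]
width: 74.9
```

```bash
python3 - <<'E'
from h import *
look('w21',('C',597.5,92.8),z0=18); to(597.5,92.8,31.5,-5.4)
E
```

```text
C [319. 210.] 6355 [597.4  92.2  -5.3] 0.058
at [598.4  92.4 244.3] yaw -5.48 t 68.25 w 75.0 | roll units -0.02 shift units x,y,z [ 4.26  0.01 -0.02]
```

Emit:
carry_out([
  [75, [0.5, 0, -0.01], -0.02],
  [75, [0.7, 0, 0], 0],
  [75, [0.7, 0, 0], 0],
  [75, [0.7, 0, 0], 0],
  [75, [0.6, 0, 0], 0],
])

```text
time_s: 68.75
tool_pos: [597.2, 92.6, 82.3]
orientation: [[-0.001, 0.094, 0.996], [-0.0, 0.996, -0.094], [-1.0, -0.0, -0.001]]
ft_force: [-0.3, 0.4, 0.4]
width: 74.9
```

Emit:
carry_out([
  [75, [0.5, 0, 0], 0],
  [75, [0.3, 0, 0], 0],
  [75, [0.16, 0, 0], 0],
  [75, [0.1, 0, 0], 0],
  [75, [0, 0, 0], 0],
])

```text
time_s: 69.25
tool_pos: [598.3, 92.5, 31.7]
orientation: [[0.001, 0.094, 0.996], [-0.0, 0.996, -0.094], [-1.0, 0.0, 0.001]]
ft_force: [0.1, 0.3, -0.4]
width: 75.1
```

Emit:
carry_out([
  [40, [0, 0, 0], 0],
  [40, [0, 0, 0], 0],
  [40, [0, 0, 0], 0],
  [40, [0, 0, 0], 0],
  [40, [0, 0, 0], 0],
])

```text
time_s: 69.75
tool_pos: [599.1, 92.5, 32.9]
orientation: [[0.003, 0.094, 0.996], [-0.0, 0.996, -0.094], [-1.0, 0.0, 0.003]]
ft_force: [-0.1, -0.6, 5.4]
width: 51.4
```

Emit:
carry_out([
  [40, [0, 0, 0], 0],
  [40, [0, 0, 0], 0],
  [40, [0, 0, 0], 0],
  [40, [0, 0, 0], 0],
  [40, [0, 0, 0], 0],
])

```text
time_s: 70.25
tool_pos: [599.1, 92.5, 32.9]
orientation: [[0.003, 0.094, 0.996], [-0.0, 0.996, -0.094], [-1.0, 0.0, 0.003]]
ft_force: [0.2, -0.1, 5.9]
width: 51.0
```

Emit:
carry_out([
  [40, [-0.15, 0, 0], 0],
  [40, [-0.3, 0, 0], 0],
  [40, [-0.5, 0, 0], 0],
  [40, [-0.5, 0, 0], 0],
  [40, [-0.3, 0, 0], 0],
])

```text
time_s: 70.75
tool_pos: [598.8, 92.5, 121.7]
orientation: [[0.003, 0.094, 0.996], [-0.0, 0.996, -0.094], [-1.0, 0.0, 0.003]]
ft_force: [1.0, 0.2, -0.4]
width: 51.0
```

Emit:
carry_out([
  [40, [0, 0, 0], -0.8],
  [40, [0, 0, 0], -0.8],
  [40, [0, 0, 0], -0.88],
  [40, [0, 0, 0], 0],
  [40, [0, 0, 0], 0],
])

```text
time_s: 71.25
tool_pos: [597.7, 92.5, 118.8]
orientation: [[-0.0, -0.121, 0.993], [-0.0, 0.993, 0.121], [-1.0, 0.0, -0.0]]
ft_force: [0.0, -0.0, -0.7]
width: 51.2
```

```bash
python3 - <<'E'
from h import *
to(418.5,-340,118,7)
E
```

```text
at [597.7  92.5 118.8] yaw 6.92 t 71.25 w 51.2 | roll units -0.02 shift units x,y,z [ 0.02 -8.15 -4.61]
```

Emit:
carry_out([
  [40, [0, -0.4, -0.23], 0],
  [40, [0, -0.75, -0.42], 0],
  [40, [0, -0.8, -0.45], 0],
  [40, [0, -0.8, -0.45], 0],
  [40, [0, -0.8, -0.45], 0],
])

```text
time_s: 71.75
tool_pos: [519.4, -97.2, 118.9]
orientation: [[0.0, -0.121, 0.993], [-0.0, 0.993, 0.121], [-1.0, -0.0, 0.0]]
ft_force: [0.7, -1.2, -1.1]
width: 50.6
```

Emit:
carry_out([
  [40, [0, -0.8, -0.45], 0],
  [40, [0, -0.8, -0.45], 0],
  [40, [0, -0.8, -0.46], 0],
  [40, [0, -0.8, -0.46], 0],
  [40, [0, -0.7, -0.4], 0],
])

```text
time_s: 72.25
tool_pos: [432.8, -304.9, 119.0]
orientation: [[0.0, -0.12, 0.993], [-0.0, 0.993, 0.12], [-1.0, -0.0, 0.0]]
ft_force: [0.6, -0.1, -0.2]
width: 51.0
```

Emit:
carry_out([
  [40, [0, -0.45, -0.25], 0],
  [40, [0, -0.25, -0.14], 0],
  [40, [0.2, 0, 0], 0],
  [40, [0.4, 0, 0], 0],
  [40, [0.4, 0, 0], 0],
])

```text
time_s: 72.75
tool_pos: [419.4, -338.7, 67.8]
orientation: [[0.0, -0.123, 0.992], [0.001, 0.992, 0.123], [-1.0, 0.001, 0.0]]
ft_force: [0.3, 0.1, -1.7]
width: 50.8
```

Emit:
carry_out([
  [40, [0.2, 0, 0], 0],
  [40, [0.1, 0, 0], 0],
  [40, [0, 0, 0], 0],
  [40, [0, 0, 0], 0],
  [40, [0, 0, 0], 0],
])

```text
time_s: 73.25
tool_pos: [419.6, -340.6, 54.8]
orientation: [[0.001, -0.122, 0.992], [-0.002, 0.992, 0.122], [-1.0, -0.002, 0.001]]
ft_force: [-0.2, -0.8, -1.3]
width: 50.9
```

```bash
python3 - <<'E'
from h import *
to(418,-340,19.9,7)
E
```

```text
at [ 419.6 -340.6   54.8] yaw 7.03 t 73.25 w 50.9 | roll units 0.01 shift units x,y,z [ 0.7   0.02 -0.03]
```

Emit:
carry_out([
  [40, [0.15, 0.01, -0.02], 0],
  [40, [0.2, 0, 0], 0],
  [40, [0.15, 0, 0], 0],
  [40, [0.08, 0, 0], 0],
  [40, [0.05, 0, 0], 0],
])

```text
time_s: 73.75
tool_pos: [417.5, -339.4, 21.3]
orientation: [[-0.001, -0.122, 0.993], [0.001, 0.993, 0.122], [-1.0, 0.001, -0.001]]
ft_force: [-0.1, 0.6, -0.1]
width: 51.3
```

Emit:
carry_out([
  [40, [0.04, 0, 0], 0],
  [40, [0.03, 0, 0], 0],
  [40, [0, 0, 0], 0],
  [40, [0, 0, 0], 0],
  [40, [0, 0, 0], 0],
])

```text
time_s: 74.25
tool_pos: [417.9, -339.8, 19.9]
orientation: [[-0.001, -0.122, 0.992], [0.0, 0.992, 0.122], [-1.0, 0.0, -0.0]]
ft_force: [-2.6, 2.0, 4.7]
width: 50.9
```

Emit:
carry_out([
  [65, [0, 0, 0], 0],
  [65, [0, 0, 0], 0],
  [65, [0, 0, 0], 0],
  [65, [0, 0, 0], 0],
  [65, [0, 0, 0], 0],
])

```text
time_s: 74.75
tool_pos: [417.8, -339.7, 18.7]
orientation: [[-0.0, -0.122, 0.993], [0.0, 0.993, 0.122], [-1.0, 0.0, -0.0]]
ft_force: [-0.3, -0.5, 0.1]
width: 64.6
```

Emit:
carry_out([
  [65, [-0.3, 0, 0], 0],
  [65, [-0.6, 0, 0], 0],
  [75, [-0.8, 0, 0], 0],
  [75, [-0.8, 0, 0], 0],
  [75, [-0.8, 0, 0], 0],
])

```text
time_s: 75.25
tool_pos: [417.8, -339.6, 186.6]
orientation: [[0.001, -0.122, 0.993], [-0.001, 0.993, 0.122], [-1.0, -0.001, 0.001]]
ft_force: [0.4, -0.1, -1.4]
width: 74.9
```

Emit:
carry_out([
  [75, [-0.7, 0, 0], 0],
  [75, [-0.7, 0, 0], 0],
  [75, [-0.4, 0, 0], 0],
  [75, [-0.2, 0, 0], 0],
  [75, [0, 0, 0], 0],
])

```text
time_s: 75.75
tool_pos: [418.2, -340.2, 286.1]
orientation: [[0.003, -0.122, 0.992], [-0.003, 0.992, 0.122], [-1.0, -0.003, 0.002]]
ft_force: [-0.1, -1.1, -0.7]
width: 75.0
```

```bash
python3 - <<'E'
from h import *
look('w22',('C',418.5,-340),('B',499.1,-329),('A',580.2,-319.6),z0=5); to(418,-340,300,7)
c,im=shot('side'); c2,w=shot('wrist')
t=r.camera('top')
cv2.imwrite('pics/final.png',cv2.resize(np.vstack([np.hstack([im,t])]),(800,300),interpolation=cv2.INTER_AREA)[:,:,::-1])
o=np.zeros((600,800,3),np.uint8); o[:360,:480]=im[110:470,160:640]; o[:240,480:]=cv2.resize(w,(320,240)); o[360:600,:800]=cv2.resize(t,None,fx=1.25,fy=1.25)[115:355]
cv2.imwrite('pics/final.png',o[:,:,::-1])
E
```

```text
C [320. 199.] 4799 [ 418.  -340.4    6.5] 0.062
B [408. 197.] 5150 [ 498.8 -328.4    7.4] 0.067
A [496. 198.] 5606 [ 580.  -318.8    5.8] 0.081
at [ 417.8 -339.6  284. ] yaw 7.02 t 75.8 w 75.2 | roll units 0.0 shift units x,y,z [-0.32 -0.01  0.  ]
```

View pics/final.png

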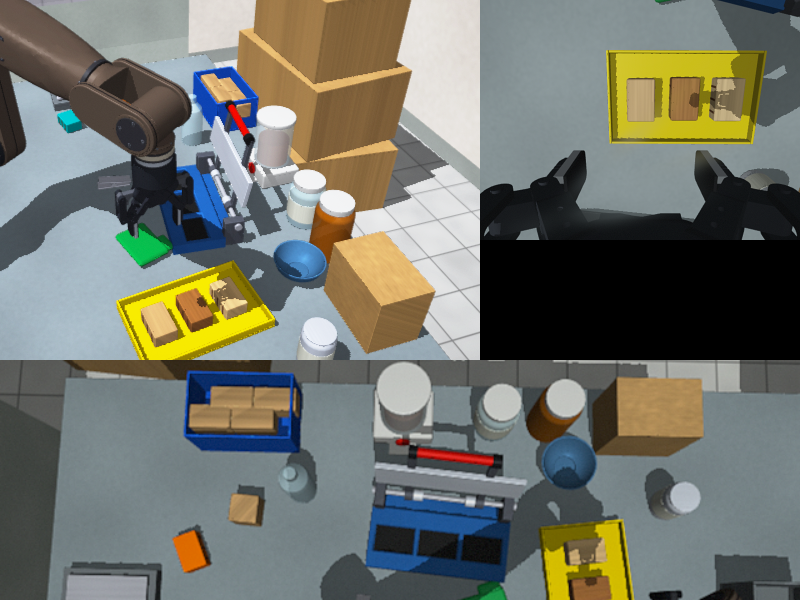

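The last picture shows all three blocks flat in the tray, side by side and square to it; the dark patches on the far one are the arm's shadow. The lever is up, the pockets are empty, and the cube, bottle and bin look untouched. Handing in.

```bash
python3 - <<'E'
from cell import r
print(r.sign_off())
E
```

```text
the job is handed in; nothing more can be done
None
```

The job is handed in at about 76 s of the 210 s allowed. Three blocks were on the shelf, and all three went through the press and now lie in the yellow tray.

- **Seating:** Each block met the pocket floor with light contact, and a wrist-camera fit and picture afterwards showed all three flat and square.
- **Lever:** I pulled it down until the force jumped to about 31 N. The side picture matched the full-down position. I held it there 2.5 s, eased it up at about 0.7 rad/s and let go less than 1° from the top.
- **Tray:** The blocks sit about 82 mm apart, within about 1.5° of square to the tray.
- **Bystanders:** The last pictures show the lever up and the pockets empty. The cube, bottle and bin look undisturbed, and what shows of the mitt and clip does too. I judged this by eye and did not measure those objects again.

**Disagreements:**
- The top camera and the wrist camera differed by about 2 mm in x, and I went with the wrist.
- The bar sat about 9 mm higher in the fingers at the stop than I had planned. It either slipped or was gripped high, and the stop was still reached.
- I saw no block get knocked aside.

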